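# Open the spacer carrier, fill it from the scoop and close it

## Task

Open the grey carrier box on the inspection bench: lift the front end of its sliding lid up over the end lip, slide the lid out of its grooves and lay it flat in the middle of the black mat, plate down. Then tip the hex spacers from the scoop into the open carrier and set the scoop back down upright on the bench, and put every spacer lying loose on the bench into the carrier too, so that none is left outside. Last, slide the lid back into its grooves until it is fully home, its front end dropped flat behind the lip. Do not knock over or push aside the other things on the bench.

Things in the scene. Friction and masses are not known exactly. Their poses are not given: they have to be found in the camera images.
- carrier: grey plastic box fixed to the bench, 158 mm long (x), 118 mm wide (y), open on top; origin: centre of its underside. Floor 4 mm thick. Side walls 13 mm thick up to a ledge 50 mm above the bench on which the lid rests; clear inside 150 by 92 mm. Outside the ledges the walls go on, 4 mm thick (110 mm apart), to 63 mm. Rear wall (+x) 63 mm high. Axis z up; the lid leaves to -x (its front)
- carrier_lip (a point): middle of the top of the carrier's front wall (77 mm ahead, -x, of its origin, 4 mm thick), a lip 56 mm above the bench: 6 mm above the ledge, so it blocks the lid until the lid's front end is tilted up over it (6 to 8 mm at the front end, about its rear end); keep the lid above the lip while it slides
- carrier_rail (a point): middle of the underside of the rails, 59 mm above the bench. On both sides over the carrier's rear half (x from +5 to +79 mm) a rail 4 mm thick hangs inward over the lid, 90 mm clear between them, leaving a groove 9 mm high for the 4 mm lid. The lid's rear end is free of them after 70 mm of sliding to -x, and goes in under them the same way
- lid: sliding lid: aluminium plate 145 (x) by 103 (y) by 4 mm, about 140 g in all; origin: middle of its underside; x to the rear, z up, as the carrier's when closed
- lid_rib (a point): the black cross rib on the lid, 12 mm thick (x), 44 mm wide (y), 28 mm high, standing on the plate 50 mm from its middle towards the front (-x). This point is the middle of the rib, 18 mm above the plate's underside (rib top: 14 mm higher)
- lidmat: black rubber mat fixed on the bench, 170 (x) by 130 (y) by 3 mm; origin: centre of its underside
- scoop: steel pouring scoop, about 250 g; origin: under the middle of its flat floor; z up, x towards its handle. Flat floor 66 mm long, 68 mm wide inside, 3 mm thick, walls 38 mm high; ahead of it (-x) a ramp 55 mm long rises at 15 degrees to an open spout, 76 mm wide outside. It empties when tipped about 60 degrees spout down; carried level, its spacers stay in
- scoop_grip (a point): the scoop's black upright handle plate at its back, 12 mm thick (x), 36 mm wide (y), reaching up to 88 mm; this point is in it, 68 mm above and 43 mm behind (+x) the scoop's origin
- scoop_lip (a point): the middle of the spout's edge, 128 mm ahead (-x) of and 51 mm below scoop_grip
- C1_mid (a point): a loose brass-coloured hexagonal spacer, 18 mm across flats (21 mm across corners), 15 mm high, 16 g; this is its centre, z along its axis, its flats face +-y and at every 60 degrees from there; starts in the scoop; may be absent
- C2_mid (a point): a loose brass-coloured hexagonal spacer, 18 mm across flats (21 mm across corners), 15 mm high, 16 g; this is its centre, z along its axis, its flats face +-y and at every 60 degrees from there; starts in the scoop; may be absent
- C3_mid (a point): a loose brass-coloured hexagonal spacer, 18 mm across flats (21 mm across corners), 15 mm high, 16 g; this is its centre, z along its axis, its flats face +-y and at every 60 degrees from there; starts in the scoop; may be absent
- C4_mid (a point): a loose brass-coloured hexagonal spacer, 18 mm across flats (21 mm across corners), 15 mm high, 16 g; this is its centre, z along its axis, its flats face +-y and at every 60 degrees from there; starts in the scoop; may be absent
- C5_mid (a point): a loose brass-coloured hexagonal spacer, 18 mm across flats (21 mm across corners), 15 mm high, 16 g; this is its centre, z along its axis, its flats face +-y and at every 60 degrees from there; starts in the scoop; may be absent
- C6_mid (a point): a loose brass-coloured hexagonal spacer, 18 mm across flats (21 mm across corners), 15 mm high, 16 g; this is its centre, z along its axis, its flats face +-y and at every 60 degrees from there; starts in the scoop; may be absent
- C7_mid (a point): a loose brass-coloured hexagonal spacer, 18 mm across flats (21 mm across corners), 15 mm high, 16 g; this is its centre, z along its axis, its flats face +-y and at every 60 degrees from there; starts in the scoop; may be absent
- S1_mid (a point): a loose brass-coloured hexagonal spacer, 18 mm across flats (21 mm across corners), 15 mm high, 16 g; this is its centre, z along its axis, its flats face +-y and at every 60 degrees from there; starts on the bench; may be absent
- S2_mid (a point): a loose brass-coloured hexagonal spacer, 18 mm across flats (21 mm across corners), 15 mm high, 16 g; this is its centre, z along its axis, its flats face +-y and at every 60 degrees from there; starts on the bench; may be absent
- S3_mid (a point): a loose brass-coloured hexagonal spacer, 18 mm across flats (21 mm across corners), 15 mm high, 16 g; this is its centre, z along its axis, its flats face +-y and at every 60 degrees from there; starts on the bench; may be absent
- vial: amber sample jar, 34 mm wide, 55 mm high; origin at its underside; a bystander, leave it where it is
- flask: white bottle, 60 mm wide, 150 mm high; origin at its underside; a bystander, leave it where it is
- dish: flat clear dish, 80 mm wide, 14 mm high; origin at its underside; a bystander, leave it where it is
- tape: roll of yellow tape, 90 mm wide, 20 mm high; origin at its underside; a bystander, leave it where it is
- loupe: black eyepiece, 42 mm wide, 38 mm high; origin at its underside; a bystander, leave it where it is

How it is judged:
On the way, in this order (a step that is already met when the one before it is completed fails the run):
1. the lid's front end is lifted above the lip while its rear is still in the grooves (z of lid_rib in the frame of carrier above 0.0725 m and angle between lid's own z axis and vertical above 0.025 rad and x of lid in the frame of carrier above -0.06 m and z of lid in the frame of carrier below 0.062 m), for 0.05 s.
2. the lid lies flat on the mat, let go (x of lid in the frame of lidmat between -0.05 and 0.05 m and y of lid in the frame of lidmat between -0.05 and 0.05 m and angle between lid's own z axis and vertical below 0.1 rad and height (world z) of lid below 0.012 m and contact force between the fingers and lid below 0.1 N), for 0.2 s.
3. the scoop is tipped at least 40 degrees with its spout over the carrier (x of scoop_lip in the frame of carrier between -0.085 and 0.085 m and y of scoop_lip in the frame of carrier between -0.06 and 0.06 m and angle between scoop_grip's own z axis and vertical above 0.7 rad), for 0.2 s.
At the end, for the whole second after the job is handed in: Every spacer lies inside the carrier, below its ledge; the lid is home in the carrier, within 6 mm lengthwise, flat on the ledges within 3 mm and 0.025 rad, so its front end is down behind the lip; the scoop stands upright (within 0.1 rad) on the bench; the lid at rest (x of C1_mid in the frame of carrier between -0.076 and 0.076 m and y of C1_mid in the frame of carrier between -0.056 and 0.056 m and z of C1_mid in the frame of carrier between 0 and 0.052 m and x of C2_mid in the frame of carrier between -0.076 and 0.076 m and y of C2_mid in the frame of carrier between -0.056 and 0.056 m and z of C2_mid in the frame of carrier between 0 and 0.052 m and x of C3_mid in the frame of carrier between -0.076 and 0.076 m and y of C3_mid in the frame of carrier between -0.056 and 0.056 m and z of C3_mid in the frame of carrier between 0 and 0.052 m and x of C4_mid in the frame of carrier between -0.076 and 0.076 m and y of C4_mid in the frame of carrier between -0.056 and 0.056 m and z of C4_mid in the frame of carrier between 0 and 0.052 m and x of C5_mid in the frame of carrier between -0.076 and 0.076 m and y of C5_mid in the frame of carrier between -0.056 and 0.056 m and z of C5_mid in the frame of carrier between 0 and 0.052 m and x of C6_mid in the frame of carrier between -0.076 and 0.076 m and y of C6_mid in the frame of carrier between -0.056 and 0.056 m and z of C6_mid in the frame of carrier between 0 and 0.052 m and x of C7_mid in the frame of carrier between -0.076 and 0.076 m and y of C7_mid in the frame of carrier between -0.056 and 0.056 m and z of C7_mid in the frame of carrier between 0 and 0.052 m and x of S1_mid in the frame of carrier between -0.076 and 0.076 m and y of S1_mid in the frame of carrier between -0.056 and 0.056 m and z of S1_mid in the frame of carrier between 0 and 0.052 m and x of S2_mid in the frame of carrier between -0.076 and 0.076 m and y of S2_mid in the frame of carrier between -0.056 and 0.056 m and z of S2_mid in the frame of carrier between 0 and 0.052 m and x of S3_mid in the frame of carrier between -0.076 and 0.076 m and y of S3_mid in the frame of carrier between -0.056 and 0.056 m and z of S3_mid in the frame of carrier between 0 and 0.052 m and x of lid in the frame of carrier between -0.006 and 0.006 m and z of lid in the frame of carrier between 0.047 and 0.053 m and angle between lid's own z axis and vertical below 0.025 rad and angle between scoop_grip's own z axis and vertical below 0.1 rad and height (world z) of scoop_grip below 0.078 m and linear speed of lid below 0.02 m/s); the robot touches nothing.
It fails at once if a bystander is pushed more than 4 cm (distance of any of vial, flask, dish, tape, loupe from where it was at the start of the episode above 0.04 m).
It fails at once if a standing bystander is knocked over (angle between any of vial, flask, dish, tape, loupe's own z axis and vertical above 0.6 rad).
Of C1, C2, C3, C4, C5, C6, C7 only 4 to 7 are there at a start; the rules pass over those that are not, and their reading is None.
Of S1, S2, S3 only 2 to 3 are there at a start; the rules pass over those that are not, and their reading is None.
At some moment in a run one of S1, S2, S3, scoop may be knocked a few centimetres aside while the robot is not near it.
It also fails if it takes over 208 s, if anything falls off the work surface, if the arm or the gripper's body presses on something with over 40 N, if the wrist force passes 120 N, or if a joint passes its speed limit or range.

## Robot

A 6-joint arm with a two-finger parallel gripper is mounted at the origin on the work surface. World frame = base frame: x ahead of the robot, y to its left, z up, the work surface at z = 0. Lengths are in m, angles in rad, forces in N, time in s.
With the tool pointing down it reaches from about 0.35 to 0.775 m from the base axis. Payload 7.3 kg.
Tool frame: the origin (TCP) lies between the finger pads; the fingertips stand 25 mm ahead of it and the grasp point (between the pads) lies 6 mm ahead of it; y points along the fingers, z is the direction in which the jaws open and shut, and the axes are right-handed (so a half turn about y gives the same grasp; the last joint's range is limited). The gripper opens to 92 mm and grips with 3 to 60 N. Pads are 19 mm wide; open, the fingers measure 130 mm over their backs; the gripper's body (75 mm by 190 mm) begins 47 mm behind the grasp point.
Start: joints at [-1.402, 0.342, 1.524, -0, 1.275, -0.146], TCP at [0.163, -0.499, 0.252] pointing down, gripper open.
Joint ranges: [-2.53, 2.53], [-0.77, 2.02], [0.04, 2.7], [-1, 4.14], [0.28, 2.66], [-3.11, 3.11]. Speed limits (rad/s): [2.57, 2.57, 3.14, 3.14, 3.14, 3.14].

## Interface

Orientations are given as [roll, pitch, yaw] about the fixed x, y, z axes, in that order (R = Rz(yaw) Ry(pitch) Rx(roll)).
In Python, from cell import sensors, read_camera, hand_in gives the robot as it stands. The module is installed in compiled form; this text tells all that it offers.
- The arm moves only by the tool send_rows, never from a script. Its argument "motion" is a list that holds one entry, the list of rows, each a list of 4 numbers: the shift along the tool's x, y, z in m, then the turn about the tool's y in degrees. In form: [[[tx, ty, tz, twist], ...]]. A call has 1 to 8 rows; each row is the pose to reach, as a shift and turn from the pose measured when the call began, along the tool's axes at that moment; what a row does not reach only later rows make up. A row lasts 1/10 s, in which the tool goes at most 50 mm and 8.59 degrees, less where a joint would pass 70% of its speed; a pose out of reach is approached as far as the arm can. A call with a gripper value outside its range is refused whole. "gripper" is the opening, from 0 (shut) to 1 (fully open), set as the call begins (left out, the last holds). The fingers move at their own pace and stop on an object; "grip_force" is the grip in N (left out, the last holds). Time passes only in rows, so rows that repeat a pose let the fingers close. It gives the time, the measured TCP pose, the force and the opening at its end, in the units of the state.
- sensors.observe(): the state, without advancing time (a new reading comes with each control period).
- read_camera(name): name is "scene" or "top"; returns a dict with "frame" (400x640x3 uint8, red, green, blue), "fx", "fy", "cx", "cy" (pixels), "distortion" ([k1, k2, p1, p2, k3] as OpenCV has them; the pictures are not rectified), "extrinsics" (4x4, takes a point from world to camera coordinates). Camera axes: x right, y up, looking along -z (the intrinsics and any distortion apply to the point x, -y, -z); pixel columns grow to the right and rows downward; lengths in m; the calibration is good to about 2 mm. A picture is of the moment at which its call begins. There is no depth.
- hand_in(): hands the job in, once; it reports no verdict.
The state is a dict: "time": time; "qpos": joint angles; "qvel": joint speeds; "joint_efforts": joint torques, N m; "tool_pos": TCP position; "tool_rot": TCP orientation; "contact_force": force on the tool from outside, world axes, zero at the start; "torque": the same for the moment, N m; "opening": finger opening in m.
Only numpy, scipy, OpenCV 4.12 (cv2) and the standard library are available. Lean on these libraries where they do the work, as an engineer would, in place of code of your own. Each camera call takes 0.05 s, during which the arm holds its last target.

## Working session

There is one attempt and no reset: what is moved stays moved. The work goes in short steps, Python scripts to look and compute and a tool call to move; the robot and the scene stay as the last step left them, time stands still between calls to the robot, and variables do not carry over. Pictures are saved under pics/ and viewed, and the job is handed in when it is done.

Besides the shell and the picture viewer there is one more tool, called after ">>>" by a JSON object that holds its "api" and its "payload", one argument or row to a line. send_rows: Moves the arm, as the interface text tells. Its arguments: {"type":"object","properties":{"motion":{"type":"array"},"gripper":{"type":"number"},"grip_force":{"type":"number"}},"required":["motion"]}

```bash
mkdir -p pics; python3 - <<'E'
from cell import sensors, read_camera
import cv2,json
s=sensors.observe();print(s)
for n in("scene","top"):
    c=read_camera(n);cv2.imwrite(f"pics/{n}0.png",c["frame"][:,:,::-1]);print(n,c["fx"],c["fy"],c["cx"],c["cy"],c["distortion"]);print(c["extrinsics"])
E
```

```text
{'time': 0.0, 'qpos': array([-1.40202904e+00,  3.42708123e-01,  1.52500076e+00, -2.35672680e-05,
        1.27538752e+00, -1.46019018e-01]), 'qvel': array([ 3.73785592e-04, -7.54265814e-05, -1.56940358e-04,  1.85743693e-04,
       -2.18680146e-04,  7.66096834e-04]), 'joint_efforts': array([-1.21436555e-03, -4.31245637e+01, -2.44223785e+01,  7.15371617e-02,
        5.58959472e-02, -1.60667018e-04]), 'tool_pos': array([ 0.16249113, -0.49884215,  0.25105818]), 'tool_rot': array([-1.57228735e+00,  1.96500053e-04, -2.82679961e+00]), 'contact_force': array([0.24994007, 0.4785552 , 0.94288521]), 'torque': array([-0.008933  , -0.00753187,  0.00112393]), 'opening': 0.09155728976851188}
scene 366.74798671896815 366.74798671896815 315.2224685514868 196.42451235132046 [-0.0660051  0.         0.         0.         0.       ]
[[-2.53235941e-01  9.67404512e-01  2.61597442e-04  1.39421454e-01]
 [-5.58978327e-01 -1.46543559e-01  8.16130024e-01  2.09847328e-01]
 [ 7.89566203e-01  2.06527228e-01  5.77868251e-01 -1.38112169e+00]
 [ 0.00000000e+00  0.00000000e+00  0.00000000e+00  1.00000000e+00]]
top 385.4297855609079 385.4297855609079 327.4555731323732 203.44681347838576 [0.02960464 0.         0.         0.         0.        ]
[[ 0.02704248 -0.99949173 -0.01688149 -0.00813603]
 [ 0.98031774  0.02321229  0.19605692 -0.49572011]
 [-0.19556541 -0.02185109  0.98044719 -1.0041831 ]
 [ 0.          0.          0.          1.        ]]
```

View pics/scene0.png

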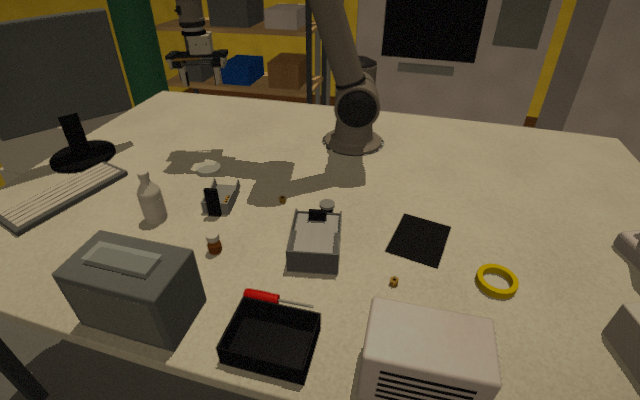

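View pics/top0.png

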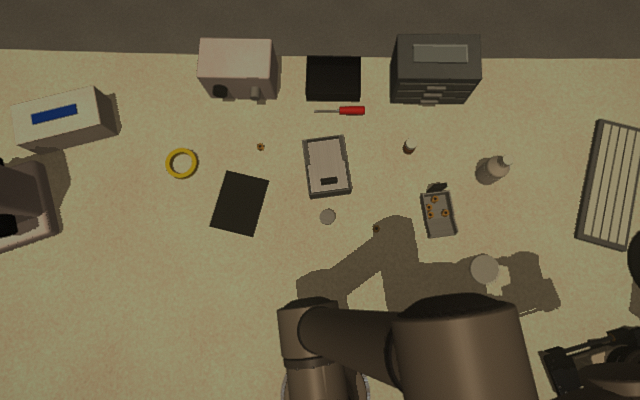

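```bash
cat > h.py <<'E'
import numpy as np,cv2
from cell import sensors, read_camera
from scipy.spatial.transform import Rotation as Ro
def K(c): return np.array([[c["fx"],0,c["cx"]],[0,c["fy"],c["cy"]],[0,0,1.]])
F=np.diag([1,-1,-1.])
def ray(c,uv):
    p=cv2.undistortPoints(np.array(uv,float).reshape(-1,1,2),K(c),np.array(c["distortion"]))[:,0]
    E=c["extrinsics"];R=E[:3,:3];o=-R.T@E[:3,3]
    d=(F@np.c_[p,np.ones(len(p))].T).T@R
    return o,d
def onplane(c,uv,z):
    o,d=ray(c,uv); return o+d*((z-o[2])/d[:,2])[:,None]
def tri(c1,uv1,c2,uv2):
    o1,d1=ray(c1,[uv1]);o2,d2=ray(c2,[uv2]);d1=d1[0];d2=d2[0]
    s=np.linalg.lstsq(np.c_[d1,-d2],o2-o1,rcond=None)[0]
    a=o1+s[0]*d1;b=o2+s[1]*d2
    return (a+b)/2,np.linalg.norm(a-b)
def proj(c,P):
    E=c["extrinsics"];P=np.atleast_2d(P).astype(float)
    q=(P@E[:3,:3].T+E[:3,3])@F
    return cv2.projectPoints(q,np.zeros(3),np.zeros(3),K(c),np.array(c["distortion"]))[0][:,0]
def crop(c,u0,v0,w,h,s,name):
    cv2.imwrite("pics/"+name,cv2.resize(c["frame"][v0:v0+h,u0:u0+w,::-1],None,fx=s,fy=s,interpolation=cv2.INTER_CUBIC))
def brass(c):
    # orange spacers: blobs by hue
    hsv=cv2.cvtColor(c["frame"],cv2.COLOR_RGB2HSV)
    m=cv2.inRange(hsv,(8,110,40),(25,255,255))
    n,l,st,ce=cv2.connectedComponentsWithStats(m)
    return [(ce[i].round(1),st[i][4]) for i in range(1,n) if st[i][4]>=6]
def st():
    s=sensors.observe();R=Ro.from_euler('xyz',s['tool_rot']).as_matrix()
    return s,np.array(s['tool_pos']),R
E
python3 - <<'E'
from h import *
c=read_camera("top");crop(c,190,120,280,130,2.8,"t1.png")
for b in brass(c):print("top",b,onplane(c,[b[0]],0.008).round(3)[0])
d=read_camera("scene");crop(d,180,160,240,120,3.3,"s1.png")
for b in brass(d):print("sc",b,onplane(d,[b[0]],0.008).round(3)[0])
s,p,R=st();print(R.round(3))
E
```

```text
top (array([342.6, 106.3]), np.int32(10)) [ 0.8   -0.032  0.008]
top (array([342.1, 113.7]), np.int32(9)) [ 0.777 -0.031  0.008]
top (array([260.1, 146.6]), np.int32(45)) [0.669 0.207 0.008]
top (array([407.2, 150. ]), np.int32(55)) [ 0.668 -0.222  0.008]
top (array([181.2, 163.1]), np.int32(540)) [0.613 0.434 0.008]
top (array([434.3, 198.8]), np.int32(47)) [ 0.524 -0.296  0.008]
top (array([429.3, 210.7]), np.int32(78)) [ 0.49  -0.282  0.008]
top (array([444.9, 212.7]), np.int32(53)) [ 0.485 -0.325  0.008]
top (array([375.9, 228.4]), np.int32(41)) [ 0.436 -0.132  0.008]
top (array([612.3, 336.7]), np.int32(16)) [ 0.171 -0.739  0.008]
sc (array([58. , 16.4]), np.int32(1895)) [-2.328 -3.822  0.008]
sc (array([238.7,  55.3]), np.int32(7497)) [-1.03  -0.934  0.008]
sc (array([280.8,   2.3]), np.int32(221)) [-3.572 -1.526  0.008]
sc (array([351.5,  15.8]), np.int32(408)) [-2.771 -0.488  0.008]
sc (array([550.1,  61. ]), np.int32(1711)) [-1.506  1.076  0.008]
sc (array([315.1,  61.1]), np.int32(570)) [-1.01  -0.409  0.008]
sc (array([185.8,  58.8]), np.int32(75)) [-0.879 -1.238  0.008]
sc (array([332.2,  88.6]), np.int32(185)) [-0.535 -0.196  0.008]
sc (array([  0.6, 165.1]), np.int32(9)) [ 0.494 -1.166  0.008]
sc (array([  1.6, 181.1]), np.int32(53)) [ 0.575 -1.06   0.008]
sc (array([226. , 198.5]), np.int32(27)) [ 0.473 -0.288  0.008]
sc (array([282. , 199.3]), np.int32(47)) [ 0.436 -0.129  0.008]
sc (array([214.6, 247.6]), np.int32(159)) [ 0.67  -0.224  0.008]
sc (array([496.5, 281. ]), np.int32(947)) [0.612 0.435 0.008]
sc (array([393.5, 281.5]), np.int32(79)) [0.669 0.21  0.008]
sc (array([248.5, 288. ]), np.int32(6)) [ 0.767 -0.093  0.008]
[[-0.951 -0.     0.31 ]
 [-0.31   0.001 -0.951]
 [-0.    -1.    -0.001]]
```

View pics/t1.png

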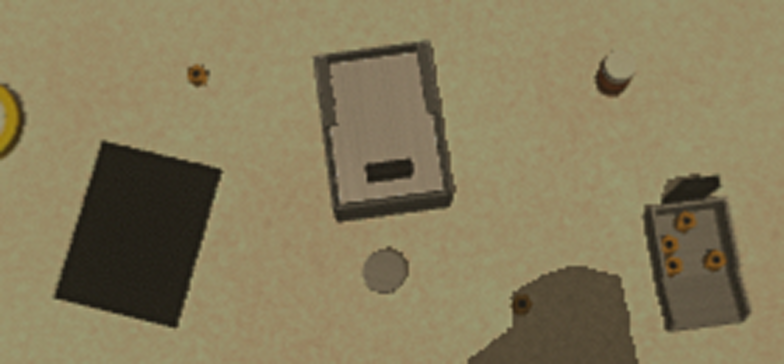

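View pics/s1.png

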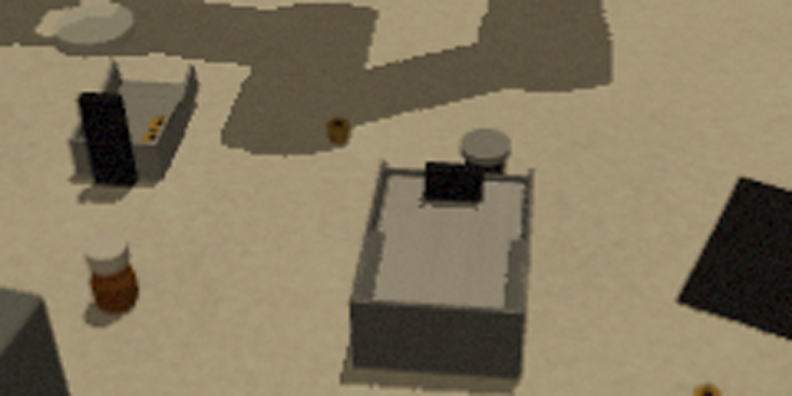

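```bash
cat > m.py <<'E'
from h import *
c=read_camera("top");d=read_camera("scene")
def comps(c,m,lo):
    n,l,s,ce=cv2.connectedComponentsWithStats(m)
    return [(i,l,s[i],ce[i]) for i in range(1,n) if s[i][4]>=lo]
g=cv2.cvtColor(c["frame"],cv2.COLOR_RGB2HSV)
dark=(g[:,:,2]<60).astype(np.uint8)
for i,l,s,ce in comps(c,dark,30):
    if 190<ce[0]<480 and 110<ce[1]<260:
        cnt=cv2.findContours((l==i).astype(np.uint8),0,1)[0][0]; r=cv2.minAreaRect(cnt)
        print(s,ce.round(1),cv2.boxPoints(r).round(1).tolist())
E
python3 m.py; python3 - <<'E'
from h import *
c=read_camera("top");crop(c,290,125,75,85,8,"t2.png");crop(c,410,175,60,70,8,"t3.png")
d=read_camera("scene");crop(d,270,195,90,85,8,"s2.png")
E
```

```text
[307 136  32   7  55] [321.5 138.8] [[306.70001220703125, 140.0], [337.70001220703125, 135.3000030517578], [338.0, 137.1999969482422], [307.0, 142.0]]
[ 210  171   59   66 2570] [238.9 203.2] [[209.1999969482422, 225.8000030517578], [225.6999969482422, 168.1999969482422], [268.20001220703125, 180.3000030517578], [251.6999969482422, 237.89999389648438]]
[321 177  16   8 100] [328.5 180.4] [[320.20001220703125, 178.5], [335.8999938964844, 176.3000030517578], [336.79998779296875, 182.3000030517578], [321.1000061035156, 184.60000610351562]]
[427 183  20  10 125] [436.7 187.3] [[425.70001220703125, 185.5], [445.5, 181.5], [447.0, 189.0], [427.20001220703125, 193.0]]
[310 188  41  11 152] [330.3 193.7] [[309.6000061035156, 194.89999389648438], [350.0, 188.0], [350.79998779296875, 192.6999969482422], [310.3999938964844, 199.60000610351562]]
[443 192  14  42 113] [450.  210.6] [[443.0, 192.89999389648438], [447.6000061035156, 191.60000610351562], [458.8999938964844, 231.89999389648438], [454.29998779296875, 233.1999969482422]]
[420 195  10  43  96] [424.5 215.8] [[419.1000061035156, 195.39999389648438], [421.6000061035156, 194.89999389648438], [429.8999938964844, 236.60000610351562], [427.3999938964844, 237.10000610351562]]
```

View pics/t2.png

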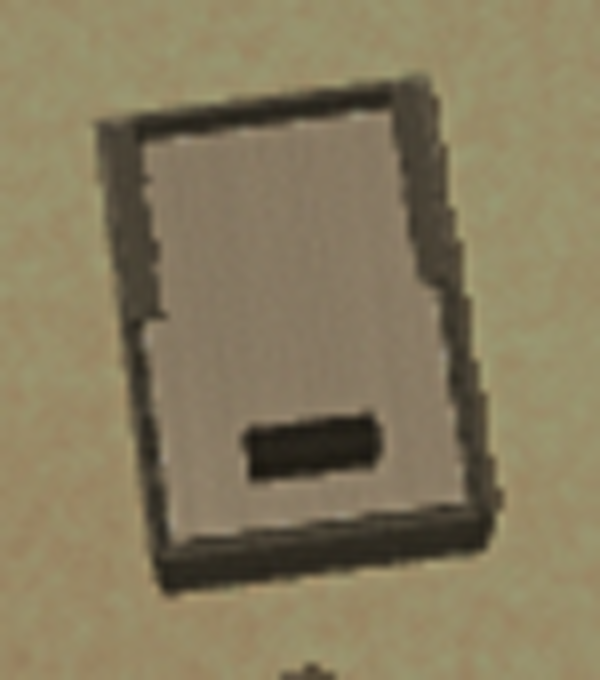

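View pics/t3.png

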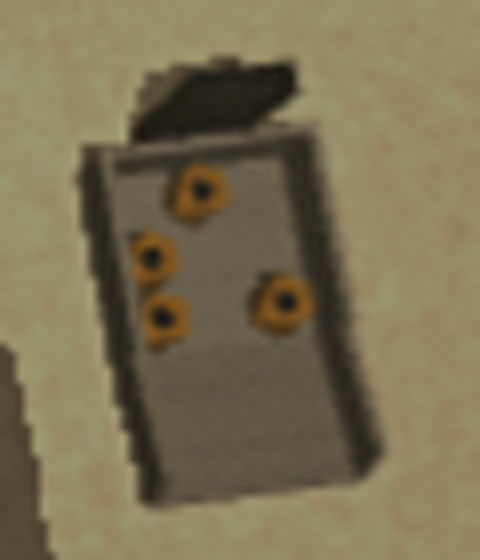

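View pics/s2.png

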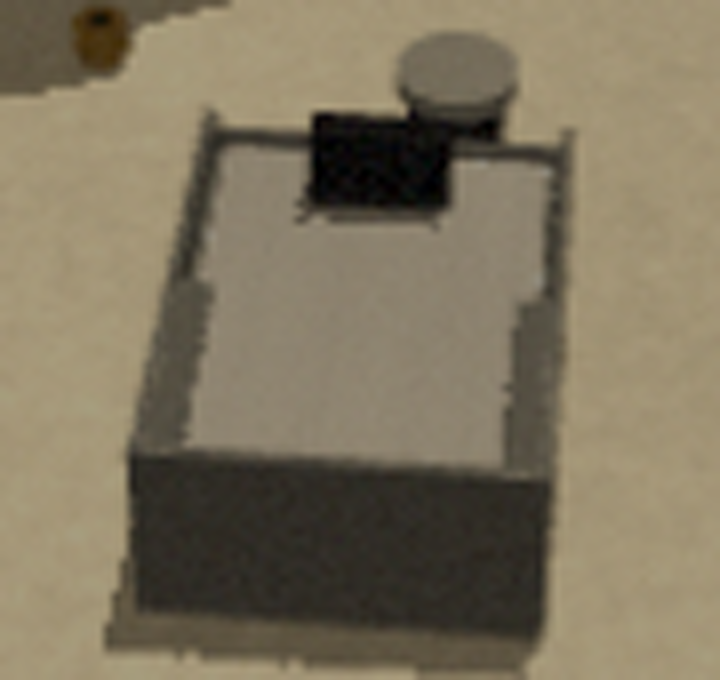

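```bash
python3 - <<'E'
from h import *
c=read_camera("top");d=read_camera("scene")
P=onplane(c,[(302.5,140),(343.5,134.75),(352.5,188.1),(310,193.1)],.063);print("car top",P.round(3).tolist())
Q=onplane(d,[(338.75,254.75),(286.5,251.5),(296.5,209),(341.25,211.5)],.063);print("car sc",Q.round(3).tolist())
for X in(P,Q):
    e=[X[0]-X[3],X[1]-X[2]];y=[X[0]-X[1],X[3]-X[2]]
    print([np.degrees(np.arctan2(v[1],v[0])).round(1) for v in e],[np.degrees(np.arctan2(-v[0],v[1])).round(1) for v in y],[np.linalg.norm(v).round(3) for v in e+y],X.mean(0).round(4))
print("rib top",onplane(c,[(328.5,180.4)],.080), "sc topface",onplane(d,[((312+448)/16+270,(115+122)/16+195)],.082))
M=onplane(c,[(209.2,225.8),(225.7,168.2),(268.2,180.3),(251.7,237.9)],.003);print(M.round(3).tolist(),M.mean(0))
v=M[1]-M[0];w=M[1]-M[2];print(np.degrees(np.arctan2(v[1],v[0])),np.linalg.norm(v),np.linalg.norm(w))
S=onplane(c,[(420.6,193.1),(449.75,190.6),(457.5,231.9),(428.1,237.5)],.038);print("scoop",S.round(3).tolist())
for a,b in((0,3),(1,2),(0,1)):
    v=S[a]-S[b];print(np.degrees(np.arctan2(v[1],v[0])),np.linalg.norm(v))
print("handle top",onplane(c,[(439,182.5)],.088))
print("loupe",onplane(c,[(328,216)],.038))
E
```

```text
car top [[0.672, 0.079, 0.063], [0.689, -0.035, 0.063], [0.537, -0.063, 0.063], [0.52, 0.052, 0.063]]
car sc [[0.672, 0.085, 0.063], [0.691, -0.028, 0.063], [0.538, -0.052, 0.063], [0.52, 0.06, 0.063]]
[np.float64(9.9), np.float64(10.2)] [np.float64(8.9), np.float64(8.2)] [np.float64(0.153), np.float64(0.155), np.float64(0.115), np.float64(0.116)] [0.6046 0.0082 0.063 ]
[np.float64(9.4), np.float64(8.9)] [np.float64(9.6), np.float64(9.4)] [np.float64(0.155), np.float64(0.155), np.float64(0.115), np.float64(0.113)] [0.6054 0.0159 0.063 ]
rib top [[0.55266643 0.00265897 0.08      ]] sc topface [[0.55208388 0.0061327  0.082     ]]
[[0.433, 0.338, 0.003], [0.603, 0.305, 0.003], [0.569, 0.179, 0.003], [0.401, 0.216, 0.003]] [0.50140178 0.25933804 0.003     ]
-11.09678474119741 0.1732939490643827 0.13035197967200907
scoop [[0.533, -0.252, 0.038], [0.542, -0.331, 0.038], [0.428, -0.348, 0.038], [0.411, -0.269, 0.038]]
8.16078849146832 0.12361339804209624
8.311599937255613 0.11521144202360471
96.34963800815339 0.08032795668190035
handle top [[ 0.55128876 -0.28912567  0.088     ]]
loupe [[0.46288747 0.00224755 0.038     ]]
```

```bash
cat > g.py <<'E'
import sys
from h import *
def delta(x,y,z,ang=None):
    s,p,R=st(); d=R.T@(np.array([x,y,z])-p); t=0
    za=np.degrees(np.arctan2(R[1,2],R[0,2]))
    if ang is not None: t=-((ang-za+180)%360-180)
    print("t",round(s['time'],2),"p",p.round(4),"za",za.round(1),"->",d.round(4).tolist(),round(t,1),"open",round(s['opening'],4),"F",np.round(s['contact_force'],1),"q",np.round(s['qpos'],2))
if __name__=="__main__": delta(*map(float,sys.argv[1:]))
E
python3 g.py .5535 .0045 .18 -80.6
```

```text
t 0.5 p [ 0.1626 -0.4992  0.2517] za -72.0 -> [-0.5277, 0.0717, -0.3579] 8.6 open 0.0919 F [ 0.2 -0.5 -0.4] q [-1.4   0.34  1.52 -0.    1.28 -0.15]
```

>>> {"api": "send_rows", "payload": {
  "motion": [
    [[-0.04, 0, -0.03, 4], [-0.08, 0, -0.055, 8.6], [-0.12, 0, -0.08, 8.6], [-0.16, 0, -0.11, 8.6], [-0.2, 0, -0.14, 8.6], [-0.24, 0, -0.165, 8.6], [-0.28, 0, -0.19, 8.6], [-0.32, 0, -0.215, 8.6]]
  ],
  "gripper": 0.63
}}

```text
time: 1.3
tool_pos: [0.4013, -0.194, 0.252]
tool_rot: [-1.57, 0.001, -2.977]
contact_force: [0.6, -0.8, -1.0]
opening: 0.0579
```

```bash
python3 g.py .5535 .0045 .15 -80.6
```

```text
t 1.3 p [ 0.4013 -0.194   0.252 ] za -80.6 -> [-0.1827, 0.102, -0.1709] 0.0 open 0.0579 F [ 0.6 -0.8 -1. ] q [-0.62  0.2   1.73 -0.    1.22  0.78]
```

>>> {"api": "send_rows", "payload": {
  "motion": [
    [[-0.035, 0, -0.035, 0], [-0.07, 0, -0.07, 0], [-0.11, 0.0, -0.105, 0], [-0.15, 0.02, -0.14, 0], [-0.183, 0.05, -0.171, 0], [-0.183, 0.08, -0.171, 0], [-0.183, 0.102, -0.171, 0], [-0.183, 0.102, -0.171, 0]]
  ]
}}

```text
time: 2.1
tool_pos: [0.5519, 0.0055, 0.1467]
tool_rot: [-1.572, -0.006, -2.976]
contact_force: [0.8, -0.2, -0.1]
opening: 0.058
```

```bash
python3 - <<'E'
from h import *
d=read_camera("scene");crop(d,230,120,160,150,4,"s3.png")
c=read_camera("top");crop(c,270,125,130,110,5,"t4.png")
E
python3 g.py .5535 .0045 .083 -80.6
```

```text
t 2.2 p [0.554  0.0044 0.1505] za -80.6 -> [0.0006, 0.0675, -0.0002] 0.0 open 0.0575 F [-0.1 -1.1  0.1] q [-0.13  0.49  1.59 -0.    1.06  1.28]
```

View pics/s3.png

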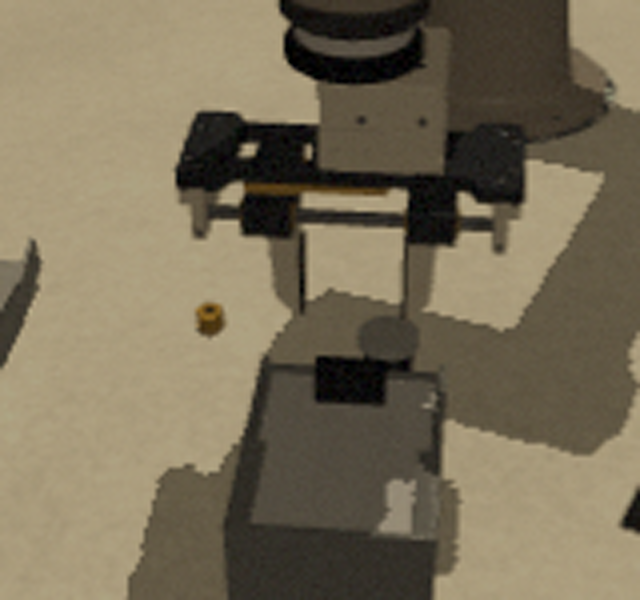

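View pics/t4.png

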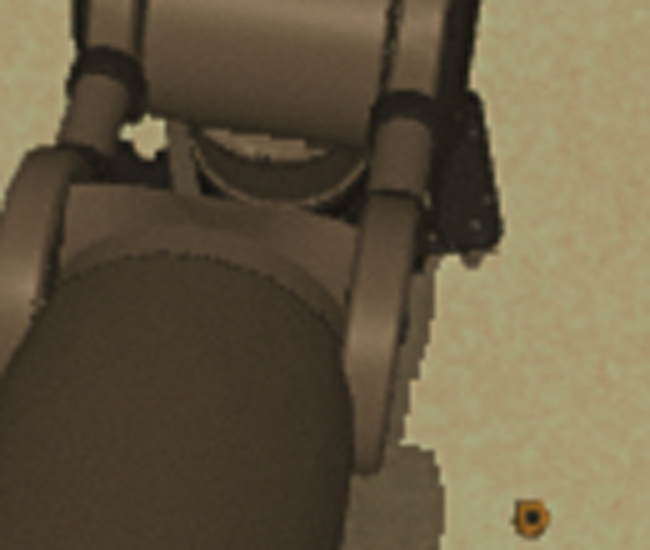

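>>> {"api": "send_rows", "payload": {
  "motion": [
    [[0, 0.025, 0, 0], [0, 0.05, 0, 0], [0, 0.066, 0, 0], [0, 0.066, 0, 0]]
  ]
}}

```text
time: 2.6
tool_pos: [0.5538, 0.0038, 0.0846]
tool_rot: [-1.57, -0.0, -2.978]
contact_force: [0.4, 0.7, -0.0]
opening: 0.0578
```

>>> {"api": "send_rows", "payload": {
  "motion": [
    [[0, 0, 0, 0], [0, 0, 0, 0], [0, 0, 0, 0], [0, 0, 0, 0], [0, 0, 0, 0], [0, 0, 0, 0]]
  ],
  "gripper": 0.3,
  "grip_force": 8
}}

```text
time: 3.2
tool_pos: [0.5549, 0.0036, 0.0864]
tool_rot: [-1.569, 0.003, -2.978]
contact_force: [-1.4, -0.5, 6.9]
opening: 0.0444
```

>>> {"api": "send_rows", "payload": {
  "motion": [
    [[0, -0.003, 0, 0], [0, -0.005, 0, 0], [0, -0.007, 0, 0], [0, -0.007, 0, 0]]
  ]
}}

```text
time: 3.6
tool_pos: [0.5549, 0.0036, 0.0936]
tool_rot: [-1.569, 0.003, -2.978]
contact_force: [-1.0, -0.6, -2.0]
opening: 0.0439
```

```bash
python3 - <<'E'
from h import *
d=read_camera("scene");crop(d,260,180,100,100,6,"s4.png")
E
python3 g.py .5535 .0045 .083 -80.6
```

```text
t 3.65 p [0.5548 0.0036 0.0934] za -80.6 -> [0.0011, 0.0104, -0.0012] -0.0 open 0.0439 F [-0.2  0.1 -2. ] q [-0.13  0.57  1.64 -0.    0.93  1.28]
```

View pics/s4.png

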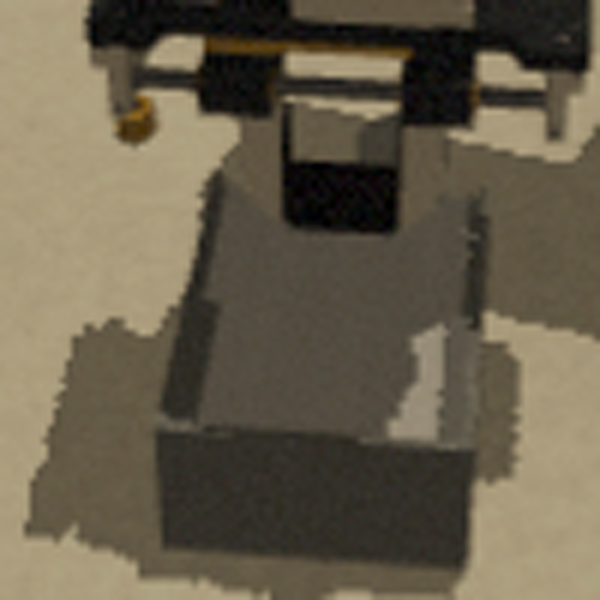

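>>> {"api": "send_rows", "payload": {
  "motion": [
    [[0.005, 0, 0, 0], [0.01, 0, 0, 0], [0.015, -0.001, 0, 0], [0.02, -0.001, 0, 0], [0.025, -0.001, 0, 0], [0.03, -0.0015, 0, 0], [0.035, -0.0015, 0, 0], [0.035, -0.0015, 0, 0]]
  ]
}}

```text
time: 4.45
tool_pos: [0.5195, -0.0022, 0.0948]
tool_rot: [-1.569, 0.002, -2.978]
contact_force: [-0.0, -0.7, -0.7]
opening: 0.0436
```

```bash
python3 - <<'E'
from h import *
d=read_camera("scene");crop(d,260,160,110,120,5,"s5.png")
E
python3 g.py .5535 .0045 .083 -80.6
```

```text
t 4.5 p [ 0.52   -0.0021  0.0949] za -80.6 -> [-0.0341, 0.012, -0.0011] -0.0 open 0.0441 F [ 0.8  0.2 -0.7] q [-0.15  0.51  1.74 -0.    0.88  1.26]
```

View pics/s5.png

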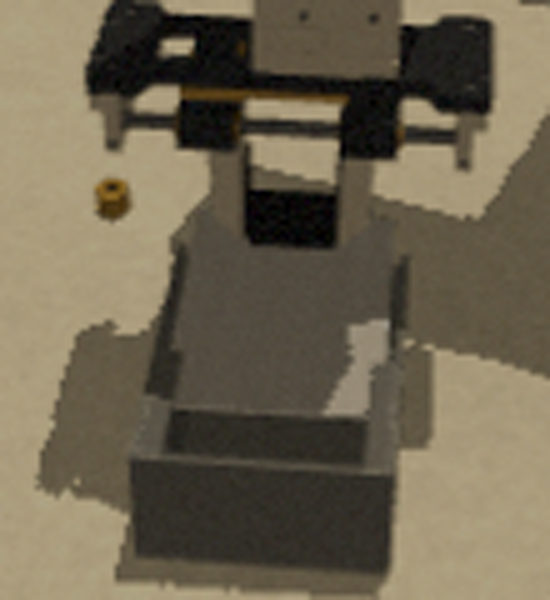

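>>> {"api": "send_rows", "payload": {
  "motion": [
    [[0.006, -0.001, 0, 0], [0.012, -0.002, 0, 0], [0.018, -0.0025, 0, 0], [0.024, -0.003, 0, 0], [0.03, -0.004, 0, 0], [0.036, -0.0045, 0, 0], [0.042, -0.005, 0, 0], [0.048, -0.005, 0, 0]]
  ]
}}

```text
time: 5.3
tool_pos: [0.4722, -0.0101, 0.0998]
tool_rot: [-1.569, 0.003, -2.978]
contact_force: [-0.0, -0.4, -1.7]
opening: 0.0439
```

>>> {"api": "send_rows", "payload": {
  "motion": [
    [[0, 0, 0, 0], [0, 0, 0, 0], [0, 0, 0, 0]]
  ],
  "grip_force": 40
}}

```text
time: 5.6
tool_pos: [0.4725, -0.0101, 0.0999]
tool_rot: [-1.569, 0.004, -2.978]
contact_force: [-0.4, 0.4, -2.7]
opening: 0.0434
```

```bash
python3 - <<'E'
from h import *
d=read_camera("scene");crop(d,260,140,110,120,5,"s6.png")
E
python3 g.py .5 .26 .2 -80.6
```

```text
t 5.65 p [ 0.4725 -0.0101  0.0999] za -80.6 -> [-0.0714, -0.1003, -0.2618] -0.0 open 0.0433 F [-0.4 -0.3 -0.7] q [-0.18  0.44  1.87 -0.    0.83  1.22]
```

View pics/s6.png

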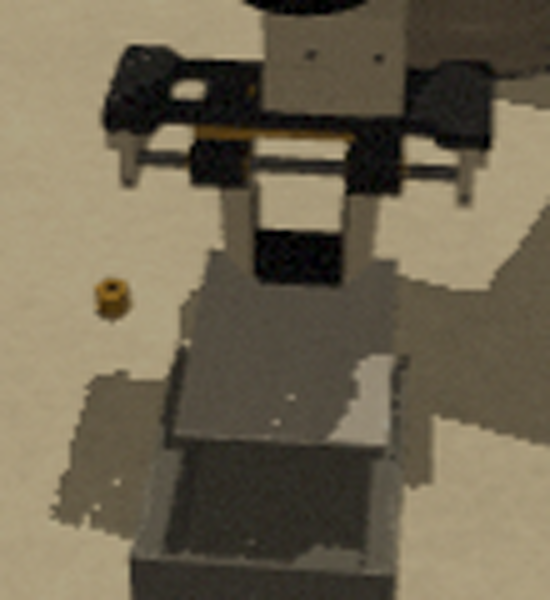

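>>> {"api": "send_rows", "payload": {
  "motion": [
    [[0, -0.01, 0, 0], [0, -0.025, 0, 0], [0, -0.045, 0, 0], [0, -0.06, -0.01, 0], [0, -0.06, -0.03, 3], [0, -0.06, -0.06, 8], [0, -0.06, -0.09, 12], [0, -0.06, -0.12, 16]]
  ]
}}

```text
time: 6.45
tool_pos: [0.4527, 0.1095, 0.1605]
tool_rot: [-1.57, 0.005, 3.022]
contact_force: [0.9, -0.1, -2.3]
opening: 0.0435
```

```bash
python3 - <<'E'
from h import *
d=read_camera("scene");crop(d,260,100,180,150,4,"s7.png")
E
python3 g.py .4525 .27 .12 -101.1
```

```text
t 6.5 p [0.4517 0.1128 0.1604] za -97.0 -> [0.0184, 0.0406, -0.156] 4.1 open 0.0439 F [-1.4  3.5 -0.9] q [0.08 0.34 1.82 0.   0.99 1.77]
```

View pics/s7.png

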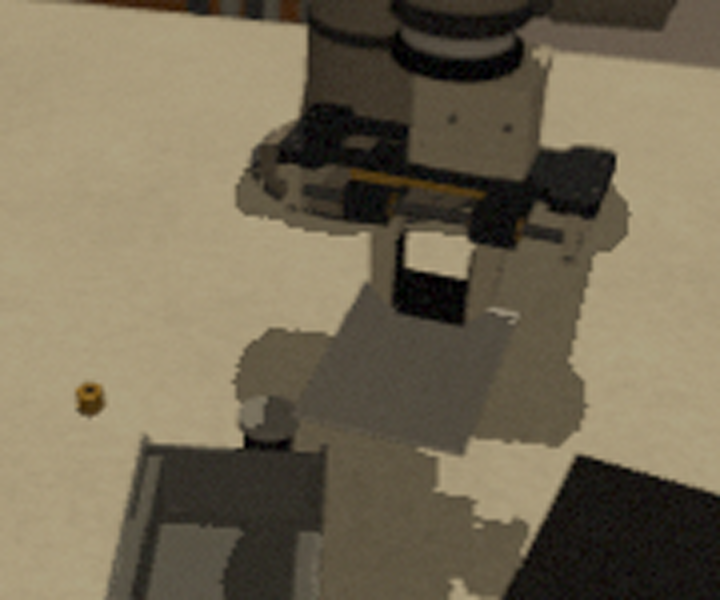

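>>> {"api": "send_rows", "payload": {
  "motion": [
    [[0, 0.0, -0.03, 4], [0.005, 0.0, -0.06, 4], [0.01, 0.01, -0.09, 4], [0.018, 0.02, -0.12, 4], [0.018, 0.04, -0.145, 4], [0.018, 0.06, -0.156, 4], [0.018, 0.08, -0.156, 4], [0.018, 0.095, -0.156, 4]]
  ]
}}

```text
time: 7.3
tool_pos: [0.453, 0.2704, 0.0649]
tool_rot: [-1.572, 0.003, 2.952]
contact_force: [0.4, 0.7, -2.1]
opening: 0.0434
```

```bash
python3 - <<'E'
from h import *
d=read_camera("scene");crop(d,360,150,150,150,4,"s8.png")
E
python3 g.py .4525 .27 .0395 -101.1
```

```text
t 7.35 p [0.4519 0.2697 0.063 ] za -100.9 -> [-0.0005, 0.0235, -0.0004] 0.2 open 0.0435 F [-0.6 -1.4 -3.6] q [ 0.39  0.57  1.75 -0.    0.82  2.15]
```

View pics/s8.png

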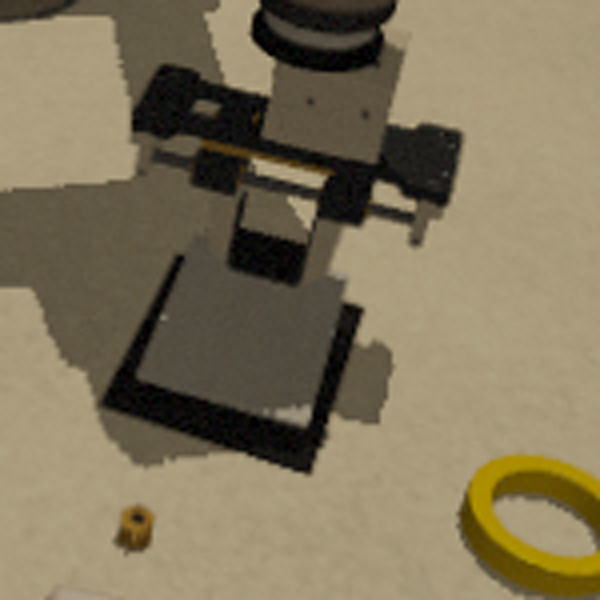

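>>> {"api": "send_rows", "payload": {
  "motion": [
    [[0, 0.006, 0, 0], [0, 0.012, 0, 0], [0, 0.012, 0, 0]]
  ]
}}

```text
time: 7.65
tool_pos: [0.4519, 0.2695, 0.0508]
tool_rot: [-1.57, -0.0, 2.951]
contact_force: [-0.5, -1.9, -1.0]
opening: 0.0435
```

>>> {"api": "send_rows", "payload": {
  "motion": [
    [[0, 0.003, 0, 0], [0, 0.006, 0, 0], [0, 0.01, 0, 0], [0, 0.01, 0, 0]]
  ],
  "grip_force": 4
}}

```text
time: 8.05
tool_pos: [0.4518, 0.2695, 0.0405]
tool_rot: [-1.57, -0.0, 2.951]
contact_force: [-0.7, -0.1, 0.4]
opening: 0.0437
```

>>> {"api": "send_rows", "payload": {
  "motion": [
    [[0, 0, 0, 0], [0, 0, 0, 0], [0, 0, 0, 0], [0, -0.02, 0, 0], [0, -0.05, 0, 0], [0, -0.09, 0, 0], [0, -0.13, 0, 0], [0, -0.16, 0, 0]]
  ],
  "gripper": 0.65
}}

```text
time: 8.85
tool_pos: [0.4523, 0.2698, 0.2033]
tool_rot: [-1.571, 0.002, 2.951]
contact_force: [0.4, -0.1, 0.5]
opening: 0.0597
```

```bash
python3 - <<'E'
from h import *
d=read_camera("scene");crop(d,360,150,150,150,4,"s9.png")
E
python3 g.py .4 .1 .22 -81
```

```text
t 8.9 p [0.4542 0.2706 0.2078] za -100.9 -> [0.0209, -0.0133, 0.1778] -19.9 open 0.0593 F [3.  1.1 3.4] q [ 0.39  0.38  1.59 -0.    1.16  2.15]
```

View pics/s9.png

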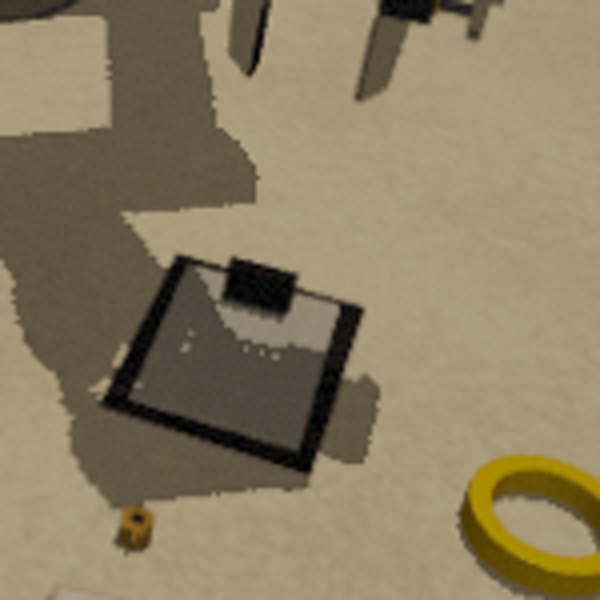

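```bash
python3 - <<'E'
from h import *
d=read_camera("scene");c=read_camera("top")
for n,k in(("top",c),("sc",d)):
  for b in brass(k):
    P=onplane(k,[b[0]],0.0075)[0]
    if .3<P[0]<.75 and -.45<P[1]<.4: print(n,b,P.round(4))
crop(d,375,265,40,35,16,"s10.png")
E
python3 g.py .669 .2085 .10 -100.9
```

```text
top (array([260. , 146.6]), np.int32(47)) [0.6693 0.2078 0.0075]
top (array([407.2, 150. ]), np.int32(52)) [ 0.6679 -0.2222  0.0075]
top (array([222.3, 195.5]), np.int32(35)) [0.5201 0.3068 0.0075]
top (array([434.4, 198.8]), np.int32(46)) [ 0.5246 -0.2968  0.0075]
top (array([429.4, 210.7]), np.int32(76)) [ 0.49   -0.2819  0.0075]
top (array([445. , 212.6]), np.int32(52)) [ 0.4857 -0.3252  0.0075]
top (array([375.8, 228. ]), np.int32(40)) [ 0.4372 -0.1318  0.0075]
sc (array([226. , 198.5]), np.int32(27)) [ 0.4729 -0.2887  0.0075]
sc (array([282. , 199.3]), np.int32(47)) [ 0.4352 -0.1295  0.0075]
sc (array([214.5, 247.6]), np.int32(160)) [ 0.6698 -0.2243  0.0075]
sc (array([393.5, 281.2]), np.int32(83)) [0.6672 0.2097 0.0075]
t 9.0 p [0.4528 0.27   0.2027] za -100.9 -> [-0.2235, 0.1036, 0.0197] -0.0 open 0.0596 F [-0.3 -0.9 -0.3] q [ 0.39  0.39  1.6  -0.    1.15  2.15]
```

View pics/s10.png

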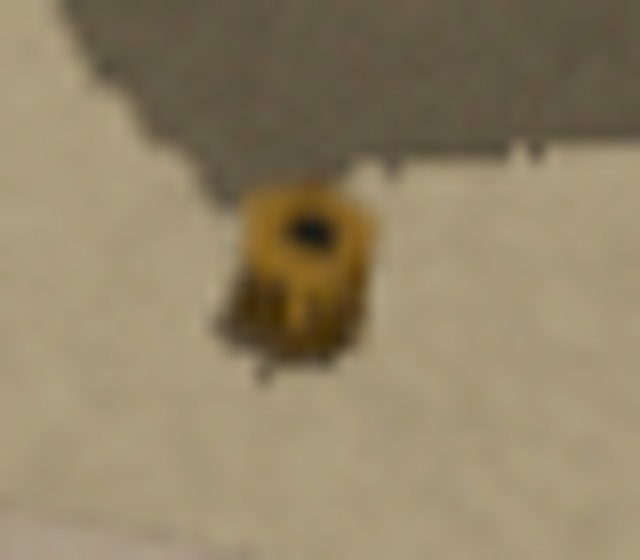

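>>> {"api": "send_rows", "payload": {
  "motion": [
    [[-0.03, 0.01, 0.003, 0], [-0.06, 0.02, 0.006, 0], [-0.1, 0.04, 0.01, 0], [-0.14, 0.06, 0.013, 0], [-0.18, 0.08, 0.016, 0], [-0.21, 0.1, 0.02, 0], [-0.2235, 0.104, 0.02, 0], [-0.2235, 0.104, 0.02, 0]]
  ],
  "gripper": 0.5
}}

```text
time: 9.8
tool_pos: [0.6689, 0.2068, 0.0957]
tool_rot: [-1.571, -0.0, 2.949]
contact_force: [-0.5, -0.5, 0.1]
opening: 0.0457
```

```bash
python3 - <<'E'
from h import *
d=read_camera("scene");crop(d,345,180,100,120,5,"s11.png")
E
python3 g.py .669 .2085 .030 -100.9
```

```text
t 9.85 p [0.6682 0.2076 0.097 ] za -101.0 -> [-0.0006, 0.067, -0.001] -0.1 open 0.0457 F [ 0.1 -0.3  0.5] q [0.19 0.8  1.16 0.   1.18 1.95]
```

View pics/s11.png

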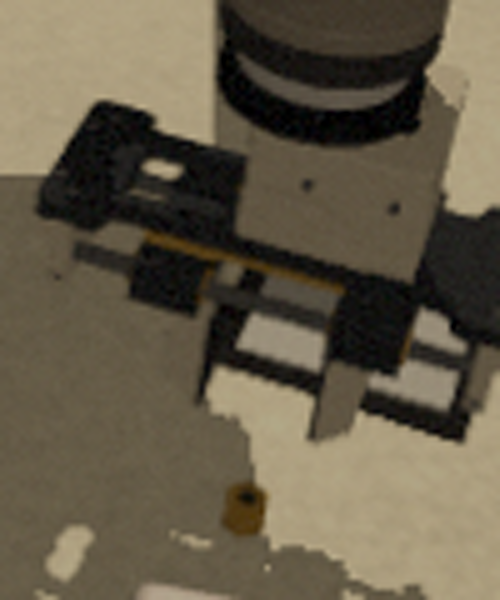

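>>> {"api": "send_rows", "payload": {
  "motion": [
    [[0, 0.025, -0.001, 0], [0, 0.045, -0.001, 0], [0, 0.06, -0.001, 0], [0, 0.067, -0.001, 0], [0, 0.067, -0.001, 0]]
  ]
}}

```text
time: 10.35
tool_pos: [0.6677, 0.2089, 0.0294]
tool_rot: [-1.571, -0.001, 2.951]
contact_force: [-0.5, 0.6, -0.0]
opening: 0.0456
```

>>> {"api": "send_rows", "payload": {
  "motion": [
    [[0, 0, 0, 0], [0, 0, 0, 0], [0, 0, 0, 0], [0, 0, 0, 0], [0, 0, 0, 0], [0, 0, 0, 0]]
  ],
  "gripper": 0.05,
  "grip_force": 15
}}

```text
time: 10.95
tool_pos: [0.668, 0.2089, 0.03]
tool_rot: [-1.571, -0.0, 2.951]
contact_force: [-0.4, 0.3, 3.7]
opening: 0.018
```

>>> {"api": "send_rows", "payload": {
  "motion": [
    [[0, -0.02, 0, 0], [0, -0.05, 0, 0], [0, -0.08, 0, 0], [0, -0.11, 0, 0], [0, -0.11, 0, 0]]
  ]
}}

```text
time: 11.45
tool_pos: [0.6703, 0.2094, 0.1454]
tool_rot: [-1.575, 0.008, 2.951]
contact_force: [0.7, -0.4, 0.3]
opening: 0.0175
```

```bash
python3 - <<'E'
from h import *
d=read_camera("scene");crop(d,345,160,100,120,5,"s12.png")
E
python3 g.py .604 .012 .14 -80.6
```

```text
t 11.5 p [0.6691 0.2091 0.1426] za -100.9 -> [0.0265, 0.002, 0.2059] -20.3 open 0.0181 F [ 0.1 -0.1 -0.8] q [0.19 0.75 1.12 0.   1.27 1.96]
```

View pics/s12.png

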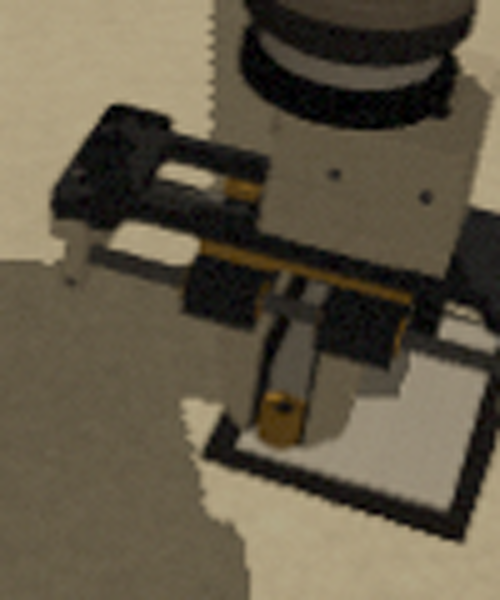

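>>> {"api": "send_rows", "payload": {
  "motion": [
    [[0.005, 0, 0.03, -4], [0.01, 0, 0.06, -8], [0.014, 0, 0.09, -12], [0.018, 0, 0.12, -16], [0.022, 0, 0.15, -20.3], [0.025, 0, 0.18, -20.3], [0.0265, 0, 0.206, -20.3], [0.0265, 0, 0.206, -20.3]]
  ]
}}

```text
time: 12.3
tool_pos: [0.6026, 0.009, 0.1405]
tool_rot: [-1.571, 0.002, -2.982]
contact_force: [-0.8, 0.6, -0.0]
opening: 0.0181
```

```bash
python3 g.py .629 .016 .05 -80.6
```

```text
t 12.3 p [0.6026 0.009  0.1405] za -80.8 -> [-0.0271, 0.0905, -0.0027] -0.2 open 0.0181 F [-0.8  0.6 -0. ] q [-0.11  0.58  1.45  0.    1.1   1.3 ]
```

>>> {"api": "send_rows", "payload": {
  "motion": [
    [[-0.027, 0.0, -0.002, 0], [-0.027, 0.03, -0.002, 0], [-0.027, 0.06, -0.002, 0], [-0.027, 0.09, -0.002, 0], [-0.027, 0.09, -0.002, 0]]
  ]
}}

```text
time: 12.8
tool_pos: [0.6256, 0.0165, 0.0451]
tool_rot: [-1.574, -0.009, -2.981]
contact_force: [-1.1, -0.1, 0.0]
opening: 0.018
```

>>> {"api": "send_rows", "payload": {
  "motion": [
    [[0, 0, 0, 0], [0, 0, 0, 0], [0, 0, 0, 0], [0, -0.04, 0, 0], [0, -0.08, 0, 0], [0, -0.12, 0, 0], [0, -0.16, 0, 0]]
  ],
  "gripper": 0.38
}}

```text
time: 13.5
tool_pos: [0.6271, 0.0162, 0.2084]
tool_rot: [-1.574, -0.006, -2.981]
contact_force: [1.1, -0.2, 0.7]
opening: 0.0349
```

```bash
python3 - <<'E'
from h import *
d=read_camera("scene");crop(d,180,120,200,150,4,"s13.png")
c=read_camera("top")
for n,k in(("top",c),("sc",d)):
  for b in brass(k):
    P=onplane(k,[b[0]],0.0075)[0]
    if .3<P[0]<.75 and -.45<P[1]<.4: print(n,b,P.round(4))
E
python3 g.py .436 -.1305 .11 -80.6
```

```text
top (array([407.2, 150. ]), np.int32(54)) [ 0.6679 -0.2222  0.0075]
top (array([434.4, 198.8]), np.int32(46)) [ 0.5246 -0.2968  0.0075]
top (array([429.4, 210.8]), np.int32(78)) [ 0.4897 -0.2819  0.0075]
top (array([445. , 212.6]), np.int32(52)) [ 0.4857 -0.3252  0.0075]
top (array([375.8, 228.1]), np.int32(43)) [ 0.4369 -0.1318  0.0075]
sc (array([226. , 198.5]), np.int32(27)) [ 0.4729 -0.2887  0.0075]
sc (array([282. , 199.2]), np.int32(47)) [ 0.4347 -0.1297  0.0075]
sc (array([214.5, 247.6]), np.int32(161)) [ 0.6698 -0.2243  0.0075]
sc (array([314.7, 249.8]), np.int32(33)) [0.6141 0.0153 0.0075]
t 13.6 p [0.6301 0.016  0.2135] za -80.8 -> [0.2156, 0.1023, 0.1135] -0.2 open 0.0351 F [0.5 0.3 0.9] q [-0.1   0.56  1.27  0.    1.3   1.31]
```

View pics/s13.png

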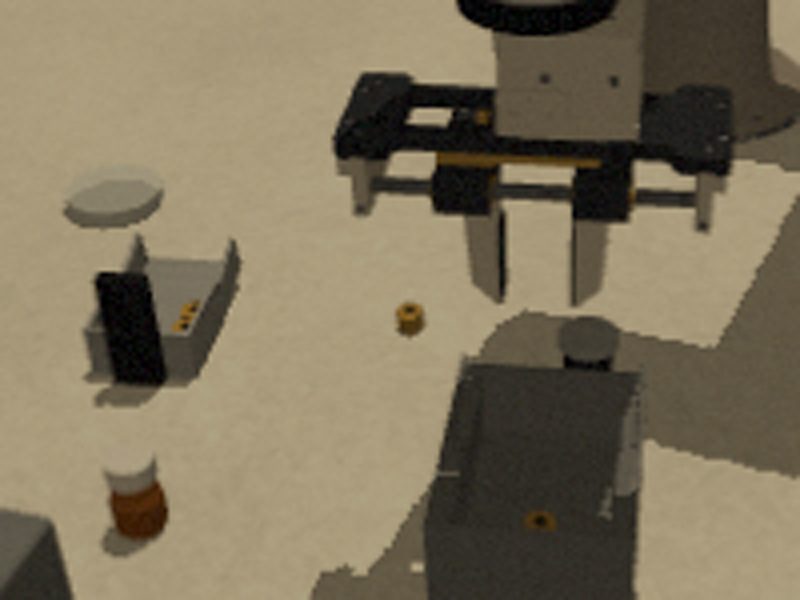

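>>> {"api": "send_rows", "payload": {
  "motion": [
    [[0.04, 0.01, 0.02, 0], [0.08, 0.01, 0.04, 0], [0.12, 0.01, 0.06, 0], [0.16, 0.03, 0.08, 0], [0.2, 0.05, 0.1, 0], [0.2156, 0.08, 0.1135, 0], [0.2156, 0.1, 0.1135, 0], [0.2156, 0.1, 0.1135, 0]]
  ],
  "gripper": 0.5
}}

```text
time: 14.4
tool_pos: [0.4344, -0.1304, 0.111]
tool_rot: [-1.573, 0.003, -2.983]
contact_force: [-0.1, 0.0, 0.9]
opening: 0.0456
```

```bash
python3 - <<'E'
from h import *
d=read_camera("scene");crop(d,220,120,120,120,5,"s14.png")
E
python3 g.py .436 -.1305 .030 -80.6
```

```text
t 14.45 p [ 0.4356 -0.1305  0.1123] za -80.8 -> [0.0, 0.0823, 0.0001] -0.2 open 0.0459 F [-0.1  0.1  0.6] q [-0.46  0.39  1.9   0.    0.85  0.95]
```

View pics/s14.png

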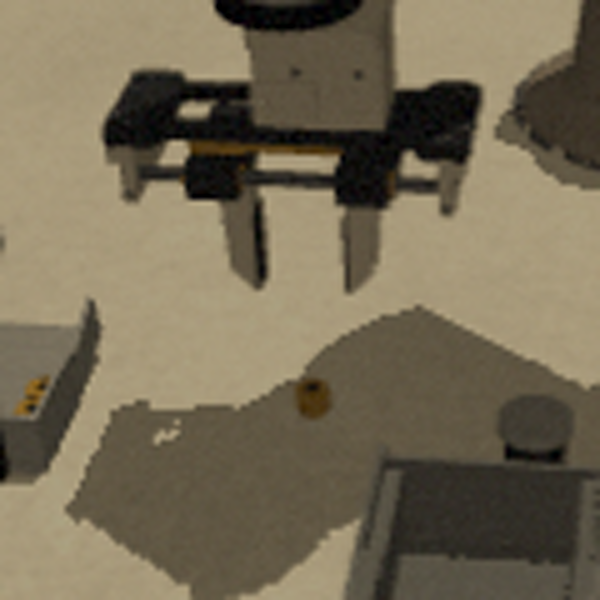

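>>> {"api": "send_rows", "payload": {
  "motion": [
    [[0, 0.025, 0, 0], [0, 0.05, 0, 0], [0, 0.07, 0, 0], [0, 0.082, 0, 0], [0, 0.082, 0, 0]]
  ]
}}

```text
time: 14.95
tool_pos: [0.4366, -0.1301, 0.0303]
tool_rot: [-1.572, 0.005, -2.981]
contact_force: [0.6, 0.4, 0.2]
opening: 0.046
```

>>> {"api": "send_rows", "payload": {
  "motion": [
    [[0, 0, 0, 0], [0, 0, 0, 0], [0, 0, 0, 0], [0, 0, 0, 0], [0, 0, 0, 0], [0, 0, 0, 0]]
  ],
  "gripper": 0.05,
  "grip_force": 15
}}

```text
time: 15.55
tool_pos: [0.437, -0.1302, 0.0309]
tool_rot: [-1.571, 0.006, -2.981]
contact_force: [0.0, 1.6, 5.2]
opening: 0.0192
```

>>> {"api": "send_rows", "payload": {
  "motion": [
    [[0, -0.03, 0, 0], [0, -0.06, 0, 0], [0, -0.09, 0, 0], [0, -0.12, 0, 0], [0, -0.12, 0, 0]]
  ]
}}

```text
time: 16.05
tool_pos: [0.4381, -0.1312, 0.1543]
tool_rot: [-1.567, 0.012, -2.981]
contact_force: [-0.0, 0.2, -0.4]
opening: 0.0189
```

```bash
python3 g.py .609 .013 .14 -80.6
```

```text
t 16.05 p [ 0.4381 -0.1312  0.1543] za -80.8 -> [-0.1916, 0.0161, -0.1151] -0.2 open 0.0189 F [-0.   0.2 -0.4] q [-0.46  0.33  1.85  0.    0.95  0.95]
```

>>> {"api": "send_rows", "payload": {
  "motion": [
    [[-0.03, 0, -0.02, 0], [-0.06, 0, -0.04, 0], [-0.09, 0, -0.06, 0], [-0.12, 0, -0.08, 0], [-0.15, 0, -0.1, 0], [-0.167, 0, -0.115, 0], [-0.167, 0.03, -0.115, 0], [-0.167, 0.06, -0.115, 0]]
  ]
}}

```text
time: 16.85
tool_pos: [0.5856, 0.0097, 0.0943]
tool_rot: [-1.566, 0.012, -2.979]
contact_force: [-0.3, 0.0, 0.2]
opening: 0.0188
```

```bash
python3 - <<'E'
from h import *
d=read_camera("scene");crop(d,220,120,160,150,4,"s15.png")
E
python3 g.py .585 .009 .05 -80.6
```

```text
t 16.9 p [0.5821 0.0097 0.0888] za -80.7 -> [-0.0027, 0.0388, 0.0011] -0.1 open 0.0187 F [-2.2 -0.3 -3.9] q [-0.11  0.61  1.57 -0.    0.96  1.3 ]
```

View pics/s15.png

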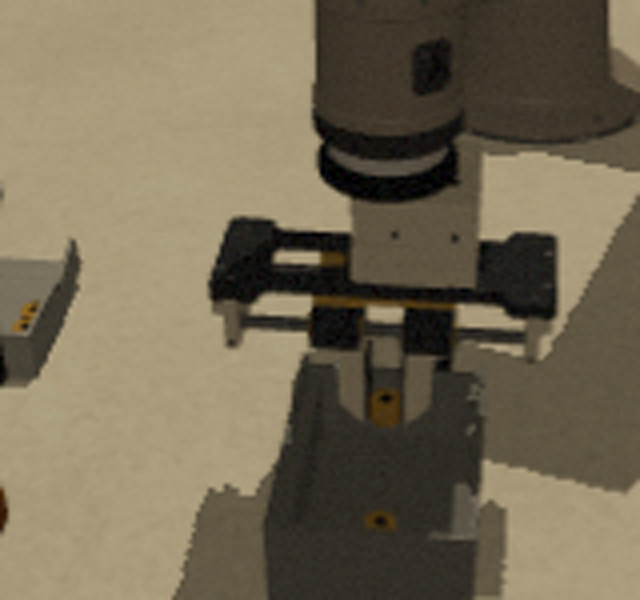

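>>> {"api": "send_rows", "payload": {
  "motion": [
    [[0, 0.02, 0, 0], [0, 0.038, 0, 0], [0, 0.038, 0, 0]]
  ]
}}

```text
time: 17.2
tool_pos: [0.58, 0.0097, 0.048]
tool_rot: [-1.571, -0.004, -2.98]
contact_force: [-0.5, 0.0, -0.2]
opening: 0.0189
```

>>> {"api": "send_rows", "payload": {
  "motion": [
    [[0, 0, 0, 0], [0, 0, 0, 0], [0, 0, 0, 0], [0, -0.04, 0, 0], [0, -0.08, 0, 0], [0, -0.12, 0, 0], [0, -0.16, 0, 0], [0, -0.2, 0, 0]]
  ],
  "gripper": 0.38
}}

```text
time: 18.0
tool_pos: [0.5805, 0.0098, 0.2508]
tool_rot: [-1.57, -0.002, -2.98]
contact_force: [0.8, 1.0, -0.6]
opening: 0.0348
```

```bash
python3 - <<'E'
from h import *
d=read_camera("scene");crop(d,120,130,320,180,2.5,"s16.png")
c=read_camera("top");crop(c,400,130,110,160,3.7,"t16.png")
for n,k in(("top",c),("sc",d)):
  for b in brass(k):
    P=onplane(k,[b[0]],0.0075)[0]
    if .2<P[0]<.85 and -.6<P[1]<.6: print(n,b,P.round(4))
hsv=cv2.cvtColor(c["frame"],cv2.COLOR_RGB2HSV)
crop(c,410,170,60,75,8,"t17.png");crop(d,190,165,70,60,8,"s17.png")
E
python3 g.py .54 -.29 .2 -80.6
```

```text
top (array([407.2, 150. ]), np.int32(52)) [ 0.6679 -0.2222  0.0075]
top (array([181.2, 163. ]), np.int32(537)) [0.6139 0.434  0.0075]
top (array([434.3, 198.8]), np.int32(45)) [ 0.5246 -0.2965  0.0075]
top (array([429.4, 210.7]), np.int32(77)) [ 0.49   -0.2819  0.0075]
top (array([444.9, 212.7]), np.int32(53)) [ 0.4854 -0.3249  0.0075]
sc (array([226. , 198.5]), np.int32(27)) [ 0.4729 -0.2887  0.0075]
sc (array([316.3, 238.4]), np.int32(73)) [0.5731 0.0087 0.0075]
sc (array([214.6, 247.6]), np.int32(161)) [ 0.6698 -0.224   0.0075]
sc (array([314.7, 249.8]), np.int32(33)) [0.6141 0.0153 0.0075]
sc (array([496.5, 281.1]), np.int32(948)) [0.6113 0.4354 0.0075]
sc (array([249.5, 288. ]), np.int32(8)) [ 0.7658 -0.0911  0.0075]
t 18.1 p [0.5833 0.0096 0.2554] za -80.8 -> [0.0913, 0.0556, 0.2885] -0.2 open 0.0348 F [ 0.2  0.3 -0.3] q [-0.11  0.44  1.36 -0.    1.33  1.3 ]
```

View pics/s16.png

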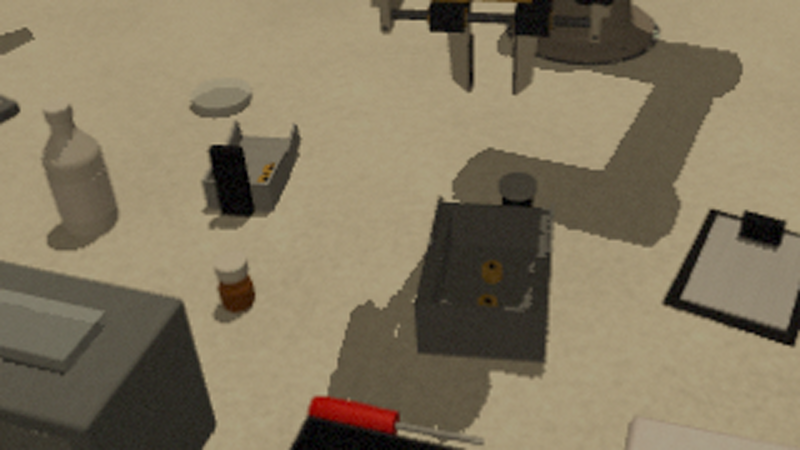

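View pics/t17.png

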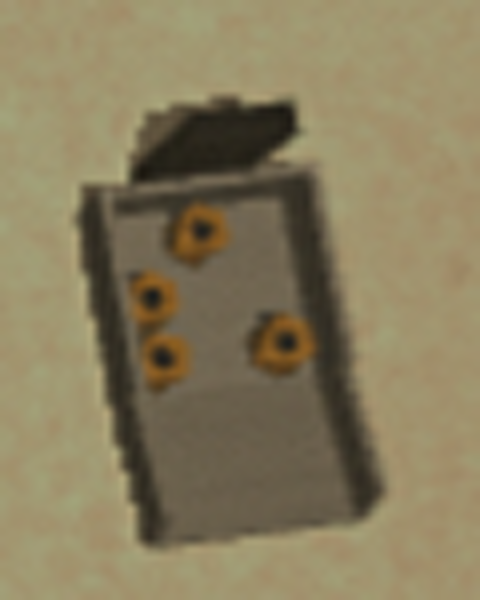

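View pics/s17.png

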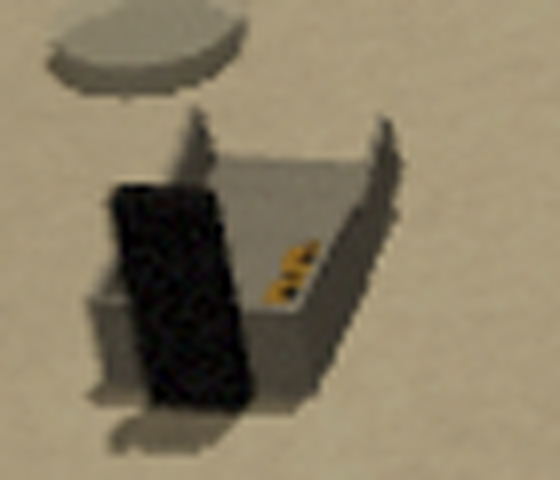

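```bash
python3 - <<'E'
from h import *
d=read_camera("scene");c=read_camera("top")
f=lambda x,y:(x/8+190,y/8+165); t=lambda x,y:(x/8+410,y/8+170)
print("rear top corners",onplane(d,[f(113,188),f(215,186)],.088).round(4))
print("rear bottom corners z0?",onplane(d,[f(148,405),f(250,408)],.0).round(4), onplane(d,[f(148,405),f(250,408)],.005).round(4))
print("rear wall scene right corner z38",onplane(d,[f(303,308),f(92,300)],.038).round(4))
print("scene front wall tips right",onplane(d,[f(385,118),f(195,108)],.05).round(4))
print("top rear",onplane(c,[t(85,185),t(315,165)],.038).round(4), onplane(c,[t(225,97),t(295,100),t(135,180),t(262,160)],.088).round(4))
print("floor front edge", onplane(c,[t(150,545),t(365,520)],.0155).round(4))
print("vial", onplane(c,[(407.5,147)],.05))
E
```

```text
rear top corners [[ 0.5462 -0.3042  0.088 ]
 [ 0.5366 -0.2718  0.088 ]]
rear bottom corners z0? [[ 0.5506 -0.3054  0.    ]
 [ 0.543  -0.2703 -0.    ]] [[ 0.5561 -0.3015  0.005 ]
 [ 0.5486 -0.2667  0.005 ]]
rear wall scene right corner z38 [[ 0.5309 -0.2502  0.038 ]
 [ 0.5451 -0.3225  0.038 ]]
scene front wall tips right [[ 0.4306 -0.2639  0.05  ]
 [ 0.4419 -0.3349  0.05  ]]
top rear [[ 0.5331 -0.2516  0.038 ]
 [ 0.542  -0.3304  0.038 ]] [[ 0.5523 -0.2869  0.088 ]
 [ 0.5517 -0.3097  0.088 ]
 [ 0.5235 -0.2568  0.088 ]
 [ 0.5312 -0.2983  0.088 ]]
floor front edge [[ 0.4117 -0.2763  0.0155]
 [ 0.4223 -0.3497  0.0155]]
vial [[ 0.66178421 -0.21503257  0.05      ]]
```

```bash
python3 - <<'E'
from h import *
d=read_camera("scene");c=read_camera("top")
print("flask base scene",onplane(d,[(154,212)],.02),"top cap",onplane(c,[(501,163)],.15),onplane(c,[(487,172)],.0))
E
python3 g.py .544 -.2885 .14 -81
```

```text
flask base scene [[ 0.59710832 -0.44358729  0.02      ]] top cap [[ 0.58818499 -0.42581656  0.15      ]] [[ 0.60851688 -0.45037582  0.        ]]
t 18.3 p [0.5801 0.0099 0.2472] za -80.8 -> [0.0829, 0.1075, 0.2888] 0.2 open 0.0348 F [ 0.1  0.5 -0.1] q [-0.11  0.45  1.37 -0.    1.33  1.3 ]
```

>>> {"api": "send_rows", "payload": {
  "motion": [
    [[0.012, 0, 0.04, 0.2], [0.024, 0, 0.08, 0.2], [0.036, 0, 0.12, 0.2], [0.048, 0, 0.16, 0.2], [0.06, 0, 0.2, 0.2], [0.072, 0.02, 0.24, 0.2], [0.083, 0.05, 0.275, 0.2], [0.083, 0.075, 0.289, 0.2]]
  ],
  "gripper": 0.6
}}

```text
time: 19.1
tool_pos: [0.5421, -0.2918, 0.1695]
tool_rot: [-1.573, -0.008, -2.987]
contact_force: [0.6, 0.6, 0.7]
opening: 0.0549
```

```bash
python3 - <<'E'
from h import *
d=read_camera("scene");crop(d,150,90,130,140,4.5,"s18.png")
c=read_camera("top");crop(c,390,150,120,110,5,"t18.png")
E
python3 g.py .544 -.2885 .074 -81
```

```text
t 19.2 p [ 0.5414 -0.2895  0.1669] za -81.1 -> [-0.0039, 0.0929, 0.0001] -0.1 open 0.0551 F [-0.9 -0.2  0.5] q [-0.61  0.58  1.37 -0.    1.2   0.8 ]
```

View pics/s18.png

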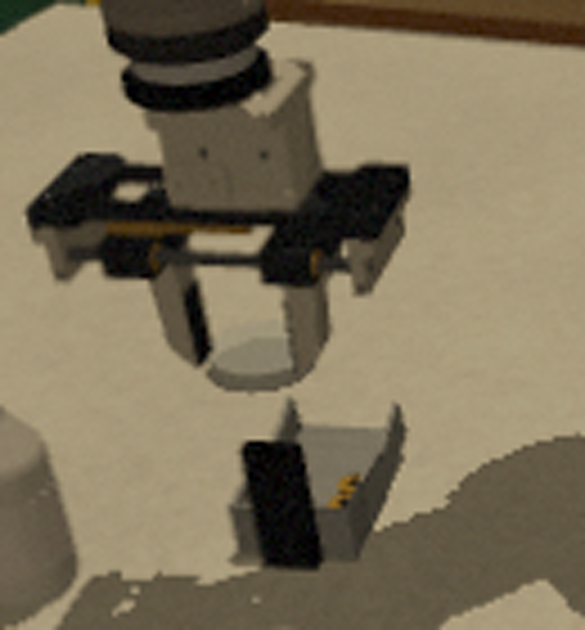

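View pics/t18.png

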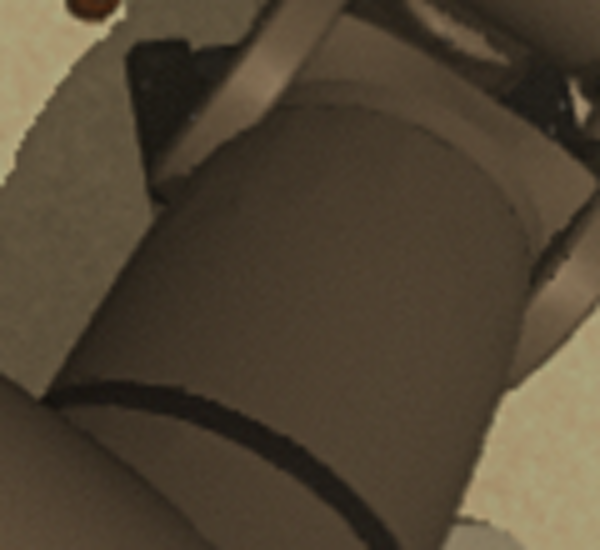

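>>> {"api": "send_rows", "payload": {
  "motion": [
    [[-0.003, 0.02, 0, 0], [-0.003, 0.045, 0, 0], [-0.003, 0.07, 0, 0], [-0.003, 0.085, 0, 0], [-0.003, 0.093, 0, 0], [-0.003, 0.093, 0, 0]]
  ]
}}

```text
time: 19.8
tool_pos: [0.543, -0.2875, 0.0733]
tool_rot: [-1.579, -0.014, -2.986]
contact_force: [-0.3, 0.1, 0.5]
opening: 0.0548
```

>>> {"api": "send_rows", "payload": {
  "motion": [
    [[0, 0, 0, 0], [0, 0, 0, 0], [0, 0, 0, 0], [0, 0, 0, 0], [0, 0, 0, 0], [0, 0, 0, 0], [0, 0, 0, 0]]
  ],
  "gripper": 0.2,
  "grip_force": 60
}}

```text
time: 20.5
tool_pos: [0.5438, -0.288, 0.0745]
tool_rot: [-1.577, -0.012, -2.986]
contact_force: [1.2, -0.3, 5.8]
opening: 0.0357
```

```bash
python3 - <<'E'
from h import *
d=read_camera("scene");crop(d,170,110,100,110,5,"s19.png")
E
python3 g.py .544 -.2885 .074 -81
```

```text
t 20.55 p [ 0.5438 -0.288   0.0745] za -81.1 -> [-0.0001, 0.0005, 0.0005] -0.1 open 0.0361 F [ 2.9 -0.4  5.8] q [-0.61  0.69  1.46 -0.    1.01  0.81]
```

View pics/s19.png

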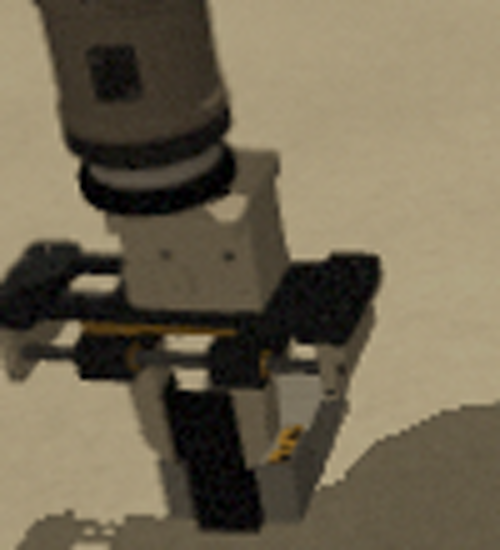

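>>> {"api": "send_rows", "payload": {
  "motion": [
    [[0, -0.005, 0, 0], [0, -0.015, 0, 0], [0, -0.03, 0, 0], [0, -0.045, 0, 0], [0, -0.06, 0, 0], [0, -0.06, 0, 0]]
  ]
}}

```text
time: 21.15
tool_pos: [0.5453, -0.2887, 0.1367]
tool_rot: [-1.575, -0.009, -2.986]
contact_force: [0.8, 1.0, -3.0]
opening: 0.0357
```

```bash
python3 - <<'E'
from h import *
d=read_camera("scene");crop(d,170,110,100,110,5,"s20.png")
E
python3 g.py .634 .017 .24 -80.6
```

```text
t 21.2 p [ 0.5447 -0.2884  0.1353] za -81.1 -> [-0.1344, -0.1045, -0.2885] -0.5 open 0.0352 F [ 0.3 -0.  -3.6] q [-0.61  0.62  1.4  -0.    1.13  0.81]
```

View pics/s20.png

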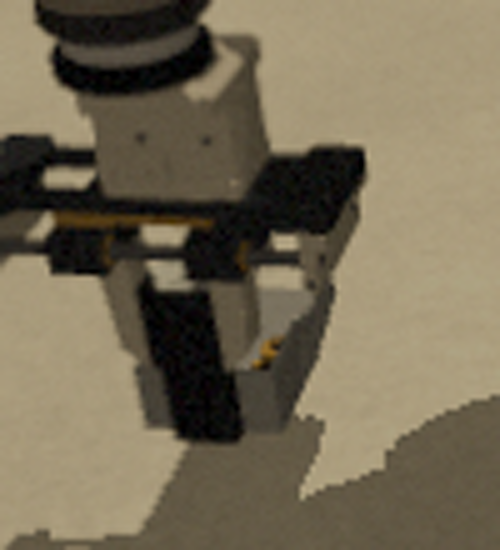

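>>> {"api": "send_rows", "payload": {
  "motion": [
    [[0, -0.015, 0, 0], [-0.005, -0.035, -0.01, 0], [-0.013, -0.055, -0.025, 0], [-0.025, -0.075, -0.045, 0], [-0.035, -0.09, -0.07, 0], [-0.048, -0.1, -0.1, 0], [-0.062, -0.1, -0.13, -0.5], [-0.075, -0.1, -0.155, -0.5]]
  ]
}}

```text
time: 22.0
tool_pos: [0.5957, -0.1222, 0.2345]
tool_rot: [-1.578, -0.012, -2.977]
contact_force: [0.2, -0.4, -3.6]
opening: 0.0355
```

```bash
python3 g.py .634 .017 .235 -80.6
```

```text
t 22.0 p [ 0.5957 -0.1222  0.2345] za -80.6 -> [-0.0606, -0.0003, -0.1311] 0.0 open 0.0355 F [ 0.2 -0.4 -3.6] q [-0.33  0.52  1.3   0.    1.34  1.08]
```

>>> {"api": "send_rows", "payload": {
  "motion": [
    [[-0.01, 0, -0.025, 0], [-0.022, 0, -0.05, 0], [-0.034, 0, -0.075, 0], [-0.045, 0, -0.1, 0], [-0.054, 0, -0.117, 0], [-0.059, 0, -0.127, 0], [-0.061, 0, -0.131, 0], [-0.061, 0, -0.131, 0]]
  ]
}}

```text
time: 22.8
tool_pos: [0.6342, 0.0169, 0.234]
tool_rot: [-1.578, -0.013, -2.977]
contact_force: [-0.4, 0.0, -2.5]
opening: 0.0354
```

```bash
python3 - <<'E'
from h import *
d=read_camera("scene");crop(d,230,100,160,180,3.3,"s21.png")
E
python3 g.py .634 .017 .235 -80.6
```

```text
t 22.85 p [0.6342 0.0163 0.2342] za -80.6 -> [0.0001, -0.0008, -0.0007] 0.0 open 0.0359 F [ 0.8 -0.  -3.1] q [-0.1   0.57  1.21  0.    1.38  1.31]
```

View pics/s21.png

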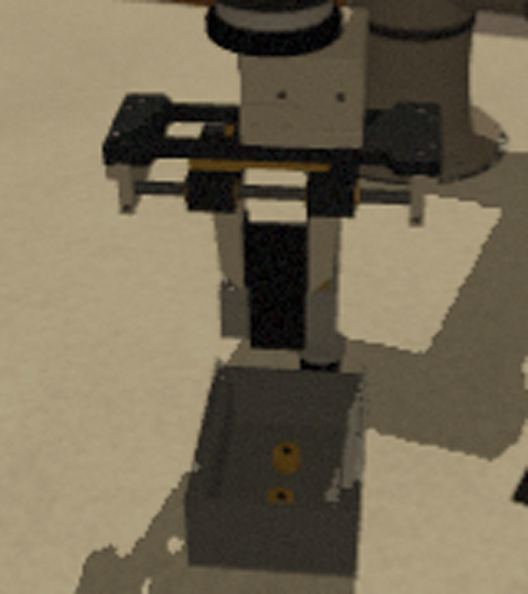

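>>> {"api": "send_rows", "payload": {
  "motion": [
    [[0, 0, 0, 0], [0, 0, 0, 0], [0, 0, 0, 0]]
  ],
  "grip_force": 20
}}

```text
time: 23.15
tool_pos: [0.6341, 0.0156, 0.2343]
tool_rot: [-1.578, -0.013, -2.978]
contact_force: [-0.4, -0.1, -3.5]
opening: 0.0359
```

```bash
python3 - <<'E'
from h import *
d=read_camera("scene");crop(d,230,100,160,180,3.3,"s22.png")
E
```

```text
(no output)
```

View pics/s22.png

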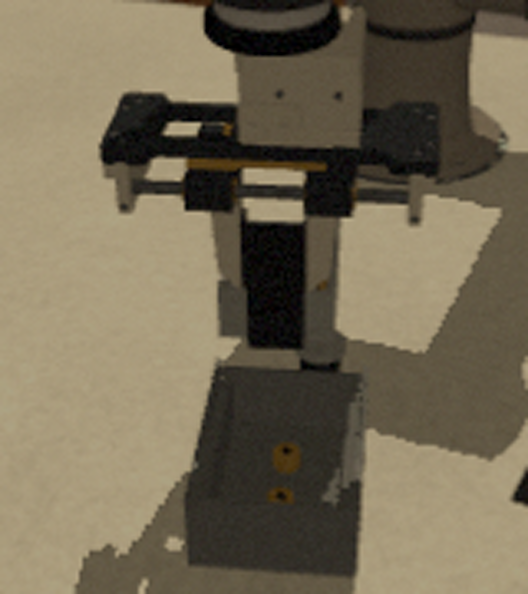

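>>> {"api": "send_rows", "payload": {
  "motion": [
    [[0, 0, 0, 0], [0, 0, 0, 0], [0, 0, 0, 0]]
  ],
  "grip_force": 9
}}

```text
time: 23.5
tool_pos: [0.6341, 0.0157, 0.2344]
tool_rot: [-1.578, -0.013, -2.978]
contact_force: [0.6, 0.3, -3.6]
opening: 0.0361
```

```bash
python3 - <<'E'
from h import *
d=read_camera("scene");crop(d,230,100,160,180,3.3,"s23.png")
E
```

```text
(no output)
```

View pics/s23.png

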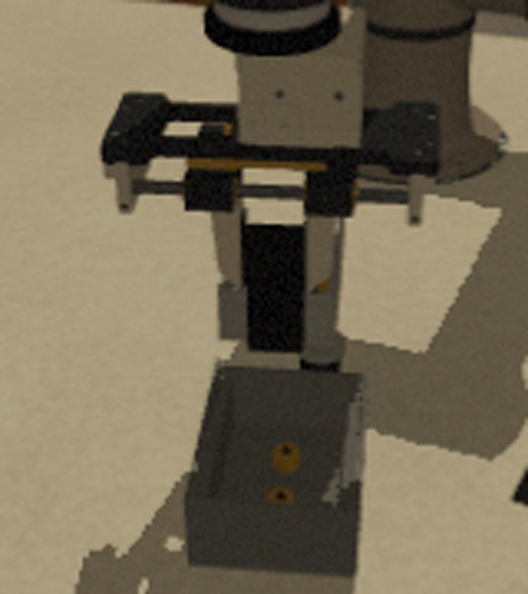

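>>> {"api": "send_rows", "payload": {
  "motion": [
    [[0, 0, 0, 0], [0, 0, 0, 0], [0, 0, 0, 0]]
  ],
  "grip_force": 6
}}

```text
time: 23.85
tool_pos: [0.6341, 0.0158, 0.2343]
tool_rot: [-1.578, -0.013, -2.978]
contact_force: [0.2, -0.2, -3.9]
opening: 0.0361
```

```bash
python3 - <<'E'
from h import *
d=read_camera("scene");crop(d,230,100,160,180,3.3,"s24.png")
E
```

```text
(no output)
```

View pics/s24.png

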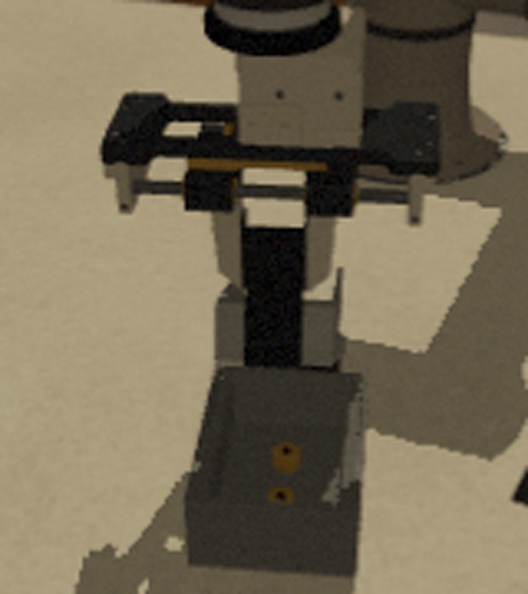

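>>> {"api": "send_rows", "payload": {
  "motion": [
    [[0, 0, 0, 0], [0, 0, 0, 0], [0, 0, 0, 0]]
  ]
}}

```text
time: 24.2
tool_pos: [0.6341, 0.0158, 0.2343]
tool_rot: [-1.578, -0.013, -2.978]
contact_force: [-0.3, -0.4, -3.3]
opening: 0.036
```

```bash
python3 - <<'E'
from h import *
d=read_camera("scene");crop(d,230,100,160,180,3.3,"s25.png")
E
```

```text
(no output)
```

View pics/s25.png

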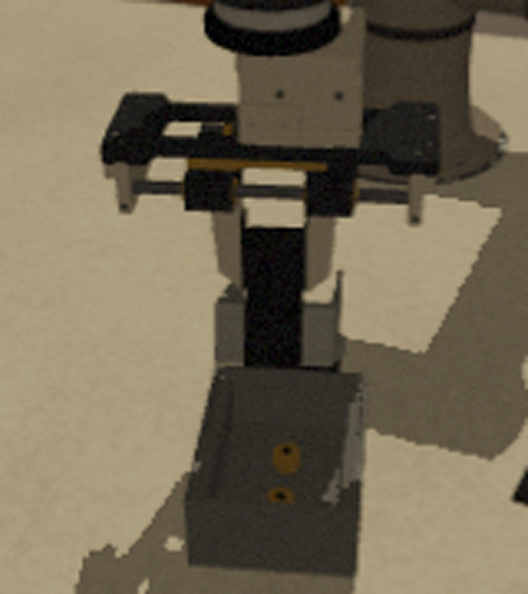

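```bash
python3 - <<'E'
from h import *
d=read_camera("scene")
g=np.array([.6341,.0158,.2283]);yaw=np.radians(9.2)
ex=np.array([np.cos(yaw),np.sin(yaw),0]);ez=np.array([0,0,1.])
for th in range(0,65,10):
    t=np.radians(th)
    f=lambda x,z: g+ex*(x*np.cos(t)-z*np.sin(t))+ez*(x*np.sin(t)+z*np.cos(t))
    o=[proj(d,f(x,z))[0] for x,z in((6,-68),(6,20),(-6,20),(-7,-30),(-128,-51))] if 0 else [proj(d,f(x/1000,z/1000))[0] for x,z in((6,-68),(6,20),(-6,20),(-7,-30),(-128,-51))]
    print(th,[((u-np.array([230,100]))*3.3).round(0).tolist() for u in o])
E
```

```text
0 [[271.0, 349.0], [271.0, 231.0], [273.0, 221.0], [273.0, 288.0], [290.0, 220.0]]
10 [[269.0, 357.0], [271.0, 227.0], [273.0, 220.0], [272.0, 294.0], [289.0, 253.0]]
20 [[268.0, 362.0], [272.0, 224.0], [274.0, 220.0], [271.0, 299.0], [287.0, 286.0]]
30 [[266.0, 365.0], [272.0, 222.0], [274.0, 222.0], [271.0, 302.0], [284.0, 318.0]]
40 [[264.0, 364.0], [273.0, 221.0], [275.0, 224.0], [270.0, 304.0], [282.0, 349.0]]
50 [[263.0, 360.0], [274.0, 220.0], [275.0, 227.0], [269.0, 304.0], [279.0, 378.0]]
60 [[261.0, 352.0], [274.0, 221.0], [275.0, 231.0], [268.0, 303.0], [276.0, 405.0]]
```

>>> {"api": "send_rows", "payload": {
  "motion": [
    [[0, 0.01, 0, 0], [0, 0.025, 0, 0], [0, 0.04, 0, 0], [0, 0.055, 0, 0], [0, 0.07, 0, 0], [0, 0.079, 0, 0], [0, 0.079, 0, 0]]
  ],
  "grip_force": 12
}}

```text
time: 25.0
tool_pos: [0.6321, 0.0163, 0.1534]
tool_rot: [-1.578, -0.017, -2.978]
contact_force: [0.3, -0.6, -3.6]
opening: 0.0358
```

```bash
python3 - <<'E'
from h import *
d=read_camera("scene");crop(d,230,120,140,160,3.7,"s26.png")
c=read_camera("top");crop(c,270,110,130,130,4,"t26.png")
E
python3 g.py .634 .017 .155 -80.6
```

```text
t 25.1 p [0.6332 0.0162 0.1555] za -80.6 -> [-0.0009, 0.0005, -0.0007] -0.0 open 0.0357 F [-0.7 -0.1 -3.1] q [-0.1   0.63  1.32  0.    1.21  1.31]
```

View pics/s26.png

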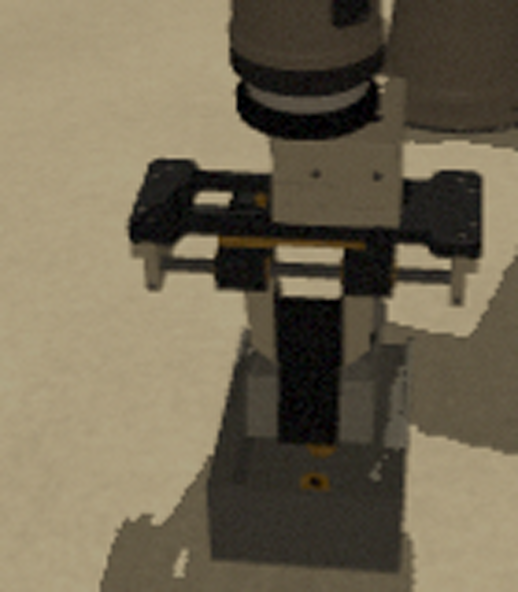

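View pics/t26.png

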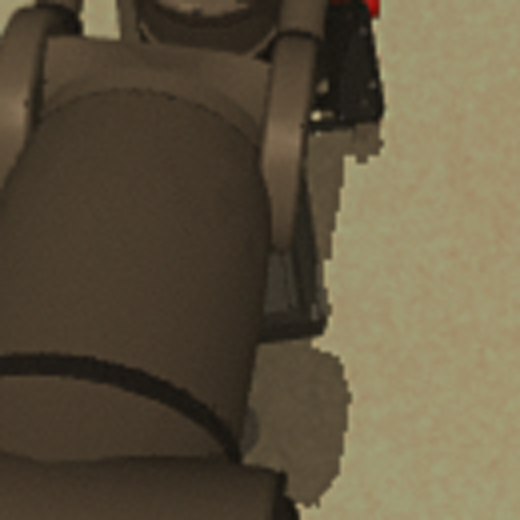

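>>> {"api": "send_rows", "payload": {
  "motion": [
    [[0.005, 0, 0, 0], [0.01, 0, 0, 0], [0.015, -0.002, 0, 0], [0.02, -0.004, 0, 0], [0.025, -0.008, 0, 0], [0.03, -0.011, 0, 0], [0.035, -0.014, 0, 0], [0.04, -0.016, 0, 0]]
  ],
  "grip_force": 9
}}

```text
time: 25.9
tool_pos: [0.5965, 0.0096, 0.1755]
tool_rot: [-1.576, -0.003, -2.978]
contact_force: [6.3, 2.2, 5.6]
opening: 0.0357
```

```bash
python3 - <<'E'
from h import *
d=read_camera("scene");crop(d,230,120,140,160,3.7,"s27.png")
E
python3 g.py .634 .017 .155 -80.6
```

```text
t 25.95 p [0.5959 0.0095 0.1758] za -80.6 -> [-0.0389, 0.0207, -0.0011] -0.0 open 0.0358 F [4.4 0.9 3.6] q [-0.11  0.54  1.43  0.    1.18  1.29]
```

View pics/s27.png

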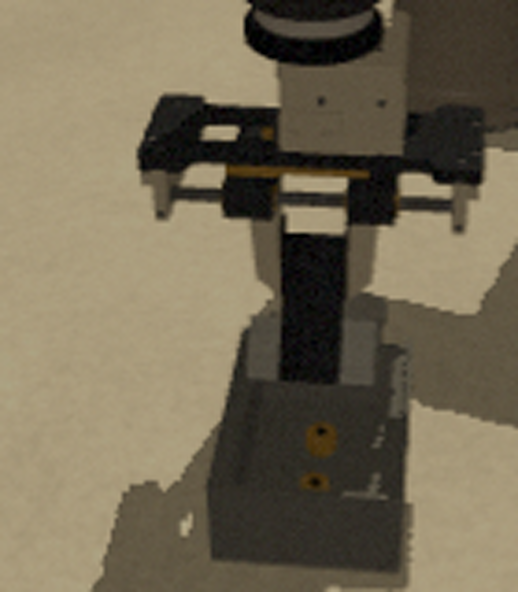

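>>> {"api": "send_rows", "payload": {
  "motion": [
    [[0.007, -0.002, 0, 0], [0.014, -0.005, 0, 0], [0.021, -0.007, 0, 0], [0.028, -0.009, 0, 0], [0.034, -0.01, 0, 0], [0.04, -0.011, 0, 0], [0.045, -0.012, 0, 0], [0.045, -0.012, 0, 0]]
  ]
}}

```text
time: 26.75
tool_pos: [0.5508, 0.0019, 0.1883]
tool_rot: [-1.575, -0.004, -2.978]
contact_force: [1.6, 0.4, 5.8]
opening: 0.0358
```

```bash
python3 - <<'E'
from h import *
d=read_camera("scene");crop(d,230,100,140,170,3.5,"s28.png")
c=read_camera("top");crop(c,270,110,130,130,4,"t28.png")
E
python3 g.py .634 .017 .155 -80.6
```

```text
t 26.85 p [0.5513 0.002  0.1879] za -80.6 -> [-0.0842, 0.0326, -0.0012] -0.0 open 0.0359 F [1.5 0.6 4.5] q [-0.14  0.45  1.54  0.    1.15  1.27]
```

View pics/s28.png

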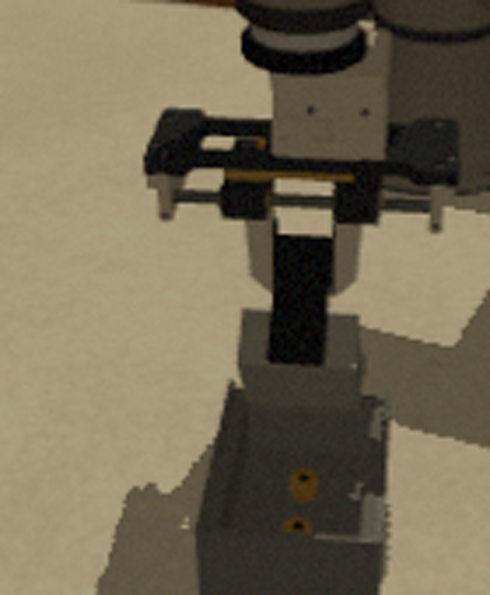

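View pics/t28.png

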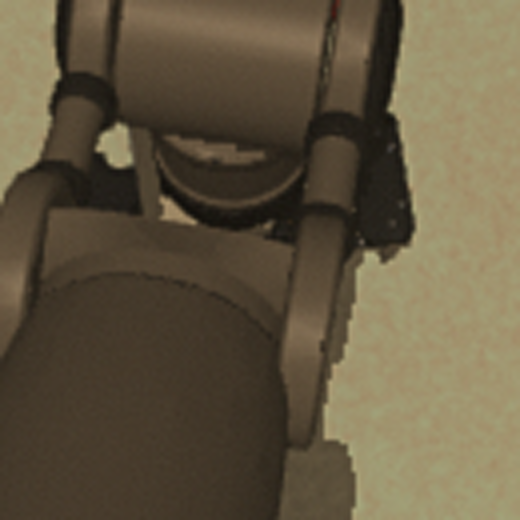

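```bash
python3 - <<'E'
from h import *
d=read_camera("scene")
im=d["frame"][180:260,285:355,::-1].astype(float)
im=np.clip(im*2.2,0,255).astype(np.uint8)
cv2.imwrite("pics/s29.png",cv2.resize(im,None,fx=8,fy=7.5,interpolation=cv2.INTER_CUBIC))
s,p,R=st()
yaw=np.radians(9.3);ex=np.array([np.cos(yaw),np.sin(yaw),0]);ez=np.array([0,0,1.]);ey=np.array([-ex[1],ex[0],0])
for slip in(0,.004):
  g=p-[0,0,.006+slip]
  for th in range(35,75,5):
    t=np.radians(th)
    f=lambda x,z,y=0: g+ey*y+ex*(x*np.cos(t)-z*np.sin(t))+ez*(x*np.sin(t)+z*np.cos(t))
    o=[proj(d,f(x/1000,z/1000))[0] for x,z in((6,-68),(-6,20),(-7,-68),(-76,-68),(-128,-51))]
    print(slip,th,[((u-np.array([285,180]))*[8,7.5]).round(0).tolist() for u in o],f(-.128,-.051)[2].round(3))
print([((u-np.array([285,180]))*[8,7.5]).round(0).tolist() for u in proj(d,[np.array([.604,.012,0])+ex*-.077+ey*y+ez*.056 for y in(-.055,0,.055)])])
E
```

```text
0 35 [[234.0, 183.0], [253.0, -103.0], [237.0, 182.0], [255.0, 177.0], [269.0, 125.0]] 0.067
0 40 [[232.0, 181.0], [254.0, -101.0], [236.0, 184.0], [252.0, 197.0], [266.0, 157.0]] 0.06
0 45 [[231.0, 177.0], [254.0, -98.0], [234.0, 184.0], [249.0, 215.0], [263.0, 187.0]] 0.055
0 50 [[230.0, 172.0], [254.0, -95.0], [232.0, 182.0], [247.0, 232.0], [260.0, 216.0]] 0.051
0 55 [[228.0, 164.0], [254.0, -91.0], [231.0, 178.0], [244.0, 247.0], [257.0, 244.0]] 0.048
0 60 [[227.0, 155.0], [255.0, -87.0], [230.0, 173.0], [241.0, 260.0], [253.0, 271.0]] 0.045
0 65 [[227.0, 144.0], [255.0, -83.0], [229.0, 166.0], [239.0, 271.0], [250.0, 295.0]] 0.044
0 70 [[226.0, 132.0], [255.0, -78.0], [228.0, 157.0], [236.0, 280.0], [246.0, 318.0]] 0.044
0.004 35 [[234.0, 194.0], [253.0, -92.0], [237.0, 192.0], [255.0, 187.0], [269.0, 135.0]] 0.063
0.004 40 [[232.0, 192.0], [254.0, -90.0], [236.0, 194.0], [252.0, 206.0], [266.0, 166.0]] 0.056
0.004 45 [[231.0, 188.0], [254.0, -87.0], [234.0, 194.0], [249.0, 225.0], [263.0, 196.0]] 0.051
0.004 50 [[230.0, 182.0], [254.0, -84.0], [233.0, 192.0], [247.0, 241.0], [260.0, 225.0]] 0.047
0.004 55 [[228.0, 175.0], [254.0, -80.0], [231.0, 189.0], [244.0, 256.0], [257.0, 253.0]] 0.044
0.004 60 [[227.0, 166.0], [255.0, -76.0], [230.0, 184.0], [241.0, 270.0], [253.0, 280.0]] 0.041
0.004 65 [[227.0, 156.0], [255.0, -72.0], [229.0, 177.0], [239.0, 281.0], [250.0, 305.0]] 0.04
0.004 70 [[226.0, 143.0], [255.0, -67.0], [228.0, 168.0], [236.0, 290.0], [246.0, 328.0]] 0.04
[[87.0, 231.0], [258.0, 240.0], [432.0, 249.0]]
```

View pics/s29.png

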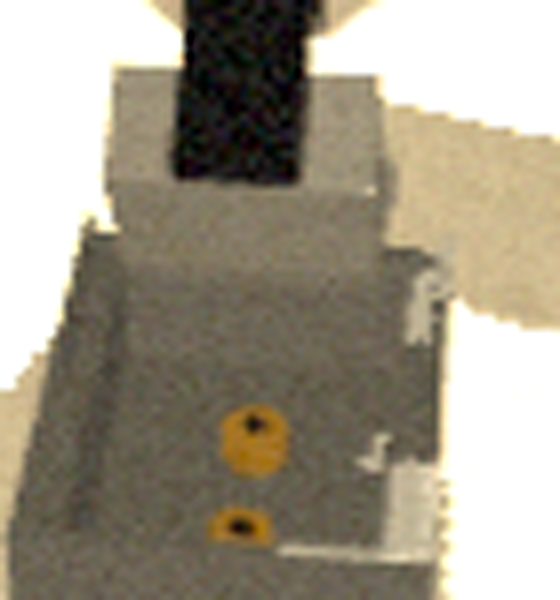

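>>> {"api": "send_rows", "payload": {
  "motion": [
    [[0.006, 0, 0, 0], [0.012, -0.001, 0, 0], [0.018, -0.002, 0, 0], [0.024, -0.002, 0, 0], [0.03, -0.002, 0, 0], [0.03, -0.002, 0, 0]]
  ]
}}

```text
time: 27.5
tool_pos: [0.5205, -0.0029, 0.1893]
tool_rot: [-1.576, -0.006, -2.978]
contact_force: [0.7, 0.4, -3.3]
opening: 0.0359
```

>>> {"api": "send_rows", "payload": {
  "motion": [
    [[0, 0, 0, 0], [0, 0, 0, 0], [0, 0, 0, 0]]
  ],
  "grip_force": 60
}}

```text
time: 27.8
tool_pos: [0.5205, -0.0029, 0.1892]
tool_rot: [-1.576, -0.007, -2.978]
contact_force: [1.5, 0.6, -1.5]
opening: 0.0353
```

>>> {"api": "send_rows", "payload": {
  "motion": [
    [[-0.01, 0, 0, 0], [-0.02, -0.002, 0, 0], [-0.035, -0.006, 0, 0], [-0.05, -0.01, 0, 0], [-0.06, -0.015, 0, 0], [-0.06, -0.02, 0, 0], [-0.06, -0.02, 0, 0]]
  ]
}}

```text
time: 28.5
tool_pos: [0.58, 0.0069, 0.209]
tool_rot: [-1.576, -0.007, -2.978]
contact_force: [-0.2, 0.2, -3.3]
opening: 0.0352
```

```bash
python3 - <<'E'
from h import *
d=read_camera("scene")
def br(c,u,v,w,h,s,n,k=2.0):
    im=np.clip(c["frame"][v:v+h,u:u+w,::-1].astype(float)*k,0,255).astype(np.uint8)
    cv2.imwrite("pics/"+n,cv2.resize(im,None,fx=s,fy=s,interpolation=cv2.INTER_CUBIC))
br(d,260,130,110,140,4.2,"s30.png")
E
python3 g.py .634 .017 .155 -80.6
```

```text
t 28.55 p [0.5796 0.0068 0.2087] za -80.6 -> [-0.0557, 0.0533, -0.0009] -0.0 open 0.0351 F [-0.2 -0.4 -2.6] q [-0.12  0.48  1.43  0.    1.24  1.28]
```

View pics/s30.png

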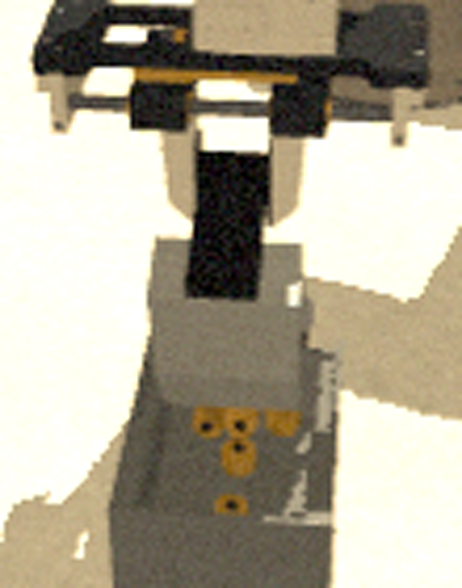

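>>> {"api": "send_rows", "payload": {
  "motion": [
    [[0, -0.02, 0, 0], [0, -0.04, 0, 0], [0, -0.06, 0, 0], [0, -0.08, 0, 0], [0, -0.1, 0, 0], [0, -0.1, 0, 0]]
  ]
}}

```text
time: 29.15
tool_pos: [0.581, 0.0062, 0.3113]
tool_rot: [-1.575, -0.002, -2.978]
contact_force: [0.3, -0.2, -2.8]
opening: 0.0354
```

```bash
cat >> h.py <<'E'
def br(c,u,v,w,h,s,n,k=2.0):
    im=np.clip(c["frame"][v:v+h,u:u+w,::-1].astype(float)*k,0,255).astype(np.uint8)
    cv2.imwrite("pics/"+n,cv2.resize(im,None,fx=s,fy=s,interpolation=cv2.INTER_CUBIC))
E
python3 - <<'E'
from h import *
d=read_camera("scene")
br(d,260,80,110,190,3.1,"s31.png");c=read_camera("top");br(c,250,100,150,150,4,"t31.png",1.6)
E
python3 g.py .634 .017 .155 -80.6
```

```text
t 29.25 p [0.5799 0.0064 0.308 ] za -80.6 -> [-0.0563, 0.1526, -0.0008] -0.0 open 0.0353 F [-0.1 -0.4 -2.5] q [-0.12  0.42  1.26  0.    1.48  1.28]
```

View pics/s31.png

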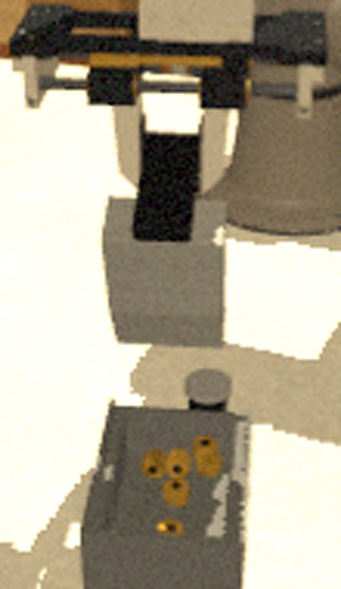

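View pics/t31.png

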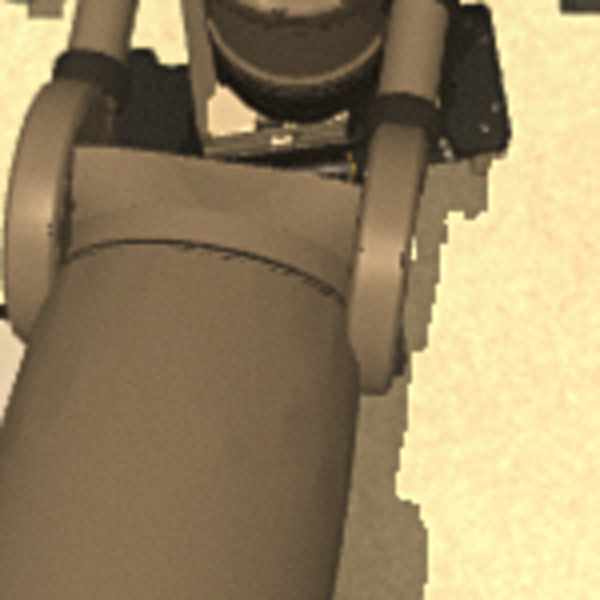

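```bash
python3 g.py .423 -.3076 .19 -80.6; python3 -c "
from h import *
c=read_camera('top');print('dish',onplane(c,[(484,268)],.007))"
```

```text
t 29.25 p [0.5799 0.0064 0.308 ] za -80.6 -> [0.205, 0.118, 0.2849] -0.0 open 0.0353 F [-0.1 -0.4 -2.5] q [-0.12  0.42  1.26  0.    1.48  1.28]
dish [[ 0.33533957 -0.42492929  0.007     ]]
```

>>> {"api": "send_rows", "payload": {
  "motion": [
    [[0.02, 0, 0.03, 0], [0.045, 0, 0.065, 0], [0.07, 0, 0.1, 0], [0.095, 0, 0.135, 0], [0.12, 0.02, 0.17, 0], [0.145, 0.04, 0.205, 0], [0.17, 0.06, 0.24, 0], [0.19, 0.08, 0.265, 0]]
  ]
}}

```text
time: 30.1
tool_pos: [0.4326, -0.2872, 0.2253]
tool_rot: [-1.578, -0.011, -2.979]
contact_force: [0.5, -0.5, -2.3]
opening: 0.0356
```

```bash
python3 - <<'E'
from h import *
d=read_camera("scene")
br(d,180,80,140,190,3.1,"s32.png",1.5);c=read_camera("top");br(c,290,120,200,150,3.5,"t32.png",1.6)
E
python3 g.py .423 -.3076 .175 -80.6
```

```text
t 30.2 p [ 0.4309 -0.2874  0.2233] za -80.9 -> [0.0102, 0.0482, 0.0193] -0.3 open 0.0356 F [-0.1 -0.2 -2.7] q [-0.73  0.36  1.57 -0.01  1.22  0.68]
```

View pics/s32.png

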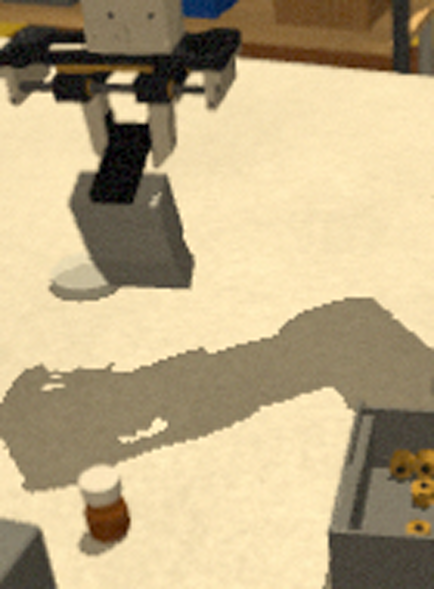

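View pics/t32.png

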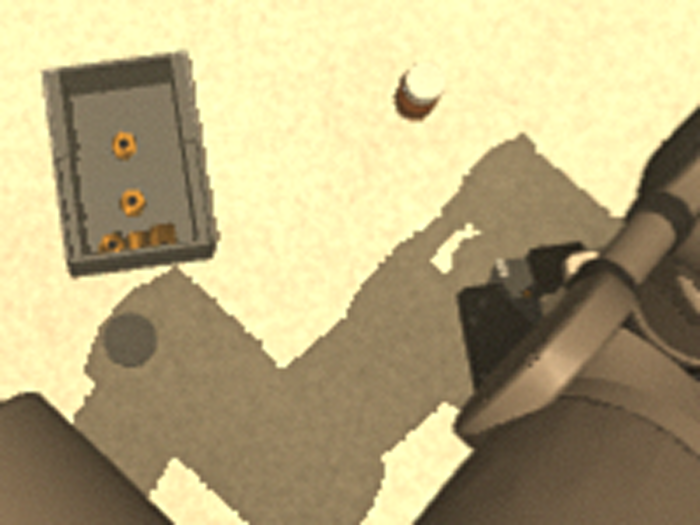

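>>> {"api": "send_rows", "payload": {
  "motion": [
    [[0.005, 0.015, 0.01, 0], [0.01, 0.03, 0.019, 0], [0.01, 0.045, 0.019, 0], [0.01, 0.058, 0.019, 0], [0.01, 0.066, 0.019, 0], [0.01, 0.066, 0.019, 0]]
  ]
}}

```text
time: 30.8
tool_pos: [0.4225, -0.306, 0.1559]
tool_rot: [-1.585, -0.017, -2.982]
contact_force: [-1.2, 0.1, -2.7]
opening: 0.0355
```

```bash
python3 - <<'E'
from h import *
d=read_camera("scene")
br(d,160,80,140,150,4,"s33.png",1.5)
E
python3 g.py .423 -.3076 .15 -80.6
```

```text
t 30.85 p [ 0.4229 -0.3065  0.1568] za -80.9 -> [-0.0001, 0.0068, 0.0012] -0.3 open 0.0356 F [-0.7  0.2 -2.2] q [-0.77  0.44  1.65 -0.01  1.07  0.64]
```

View pics/s33.png

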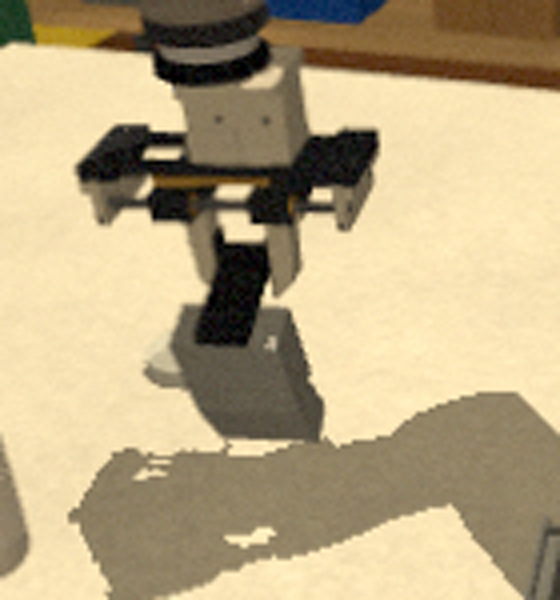

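>>> {"api": "send_rows", "payload": {
  "motion": [
    [[0, 0.01, 0, 0], [-0.012, 0.012, 0, 0], [-0.024, 0.014, 0, 0], [-0.035, 0.017, 0, 0], [-0.046, 0.021, 0, 0], [-0.057, 0.027, 0, 0], [-0.068, 0.033, 0, 0], [-0.068, 0.033, 0, 0]]
  ],
  "grip_force": 9
}}

```text
time: 31.65
tool_pos: [0.4929, -0.295, 0.1233]
tool_rot: [-1.581, -0.012, -2.981]
contact_force: [1.9, 0.3, 0.9]
opening: 0.0355
```

```bash
python3 - <<'E'
from h import *
d=read_camera("scene")
br(d,160,80,140,150,4,"s34.png",1.5)
E
python3 g.py .423 -.3076 .15 -80.6
```

```text
t 31.7 p [ 0.492  -0.2952  0.1233] za -80.8 -> [0.0704, -0.0258, 0.001] -0.2 open 0.0358 F [3.1 0.8 2. ] q [-0.67  0.57  1.54 -0.    1.05  0.74]
```

View pics/s34.png

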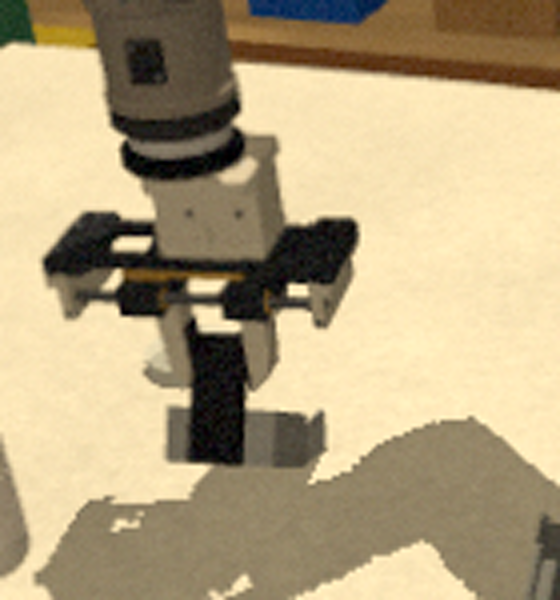

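>>> {"api": "send_rows", "payload": {
  "motion": [
    [[-0.009, 0.007, 0, 0], [-0.019, 0.015, 0, 0], [-0.027, 0.023, 0, 0], [-0.034, 0.031, 0, 0], [-0.041, 0.036, 0, 0], [-0.047, 0.041, 0, 0], [-0.053, 0.045, 0, 0], [-0.053, 0.045, 0, 0]]
  ]
}}

```text
time: 32.5
tool_pos: [0.5435, -0.2861, 0.0764]
tool_rot: [-1.582, -0.015, -2.98]
contact_force: [-0.0, 1.1, -2.7]
opening: 0.0356
```

```bash
python3 - <<'E'
from h import *
d=read_camera("scene")
br(d,160,100,120,130,4.5,"s35.png",1.5)
E
python3 g.py .423 -.3076 .15 -80.6
```

```text
t 32.55 p [ 0.5432 -0.2861  0.0767] za -80.8 -> [0.1232, -0.0716, 0.0011] -0.2 open 0.0359 F [-0.2 -0.4 -2.9] q [-0.61  0.69  1.46 -0.    1.02  0.8 ]
```

View pics/s35.png

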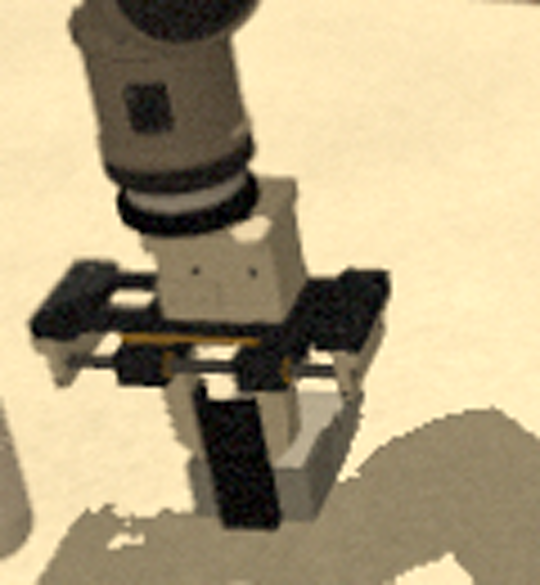

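>>> {"api": "send_rows", "payload": {
  "motion": [
    [[0, 0.002, 0, 0], [0, 0.004, 0, 0], [0, 0.004, 0, 0], [0, 0.004, 0, 0]]
  ],
  "grip_force": 4
}}

```text
time: 32.95
tool_pos: [0.5434, -0.286, 0.0731]
tool_rot: [-1.582, -0.014, -2.981]
contact_force: [2.3, 1.9, 2.5]
opening: 0.0361
```

```bash
python3 - <<'E'
from h import *
d=read_camera("scene")
br(d,160,100,120,130,4.5,"s36.png",1.5)
E
python3 g.py .423 -.3076 .15 -80.6
```

```text
t 33.0 p [ 0.5434 -0.286   0.0731] za -80.8 -> [0.1233, -0.0753, 0.0012] -0.2 open 0.0359 F [1.2 3.2 3.3] q [-0.61  0.69  1.46 -0.    1.01  0.8 ]
```

View pics/s36.png

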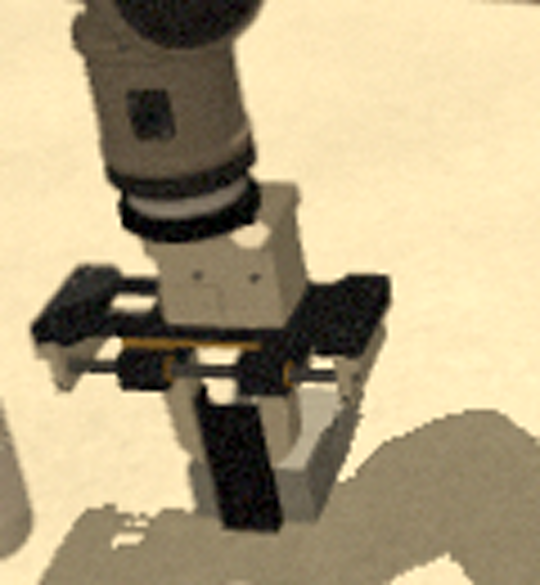

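On the bench. Release, rise and check.

>>> {"api": "send_rows", "payload": {
  "motion": [
    [[0, 0, 0, 0], [0, 0, 0, 0], [0, 0, 0, 0], [0, -0.005, 0, 0], [0, -0.03, 0, 0], [0, -0.07, 0, 0], [0, -0.11, 0, 0], [0, -0.15, 0, 0]]
  ],
  "gripper": 0.55
}}

```text
time: 33.8
tool_pos: [0.5454, -0.2873, 0.2249]
tool_rot: [-1.582, -0.014, -2.981]
contact_force: [1.1, 0.3, 0.6]
opening: 0.0504
```

```bash
python3 - <<'E'
from h import *
d=read_camera("scene")
br(d,160,100,220,170,3.5,"s37.png",1.6)
c=read_camera("top");br(c,270,110,180,150,4,"t37.png",1.6)
E
python3 g.py .45 -.1 .25 -90
```

```text
t 33.9 p [ 0.5479 -0.2889  0.23  ] za -80.8 -> [0.0665, -0.0191, -0.2022] 9.2 open 0.0503 F [ 1.  -0.2 -0.6] q [-0.61  0.54  1.27 -0.    1.34  0.8 ]
```

View pics/s37.png

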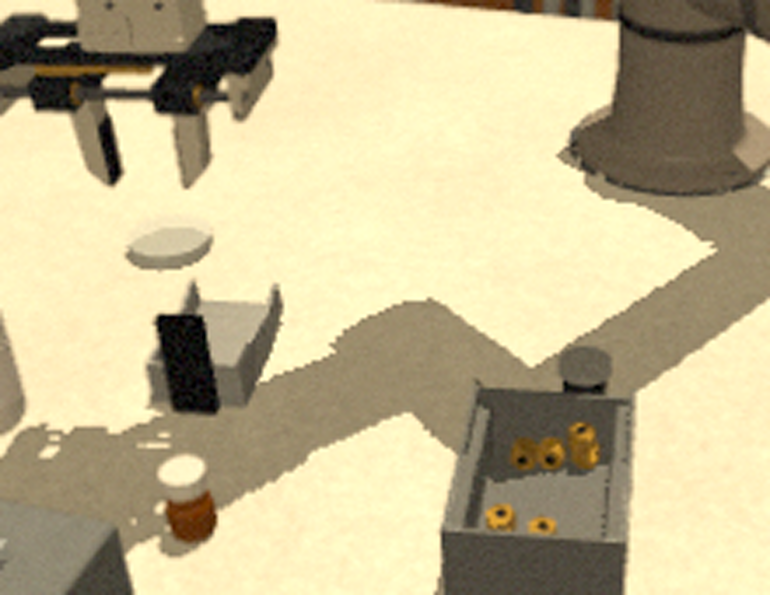

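View pics/t37.png

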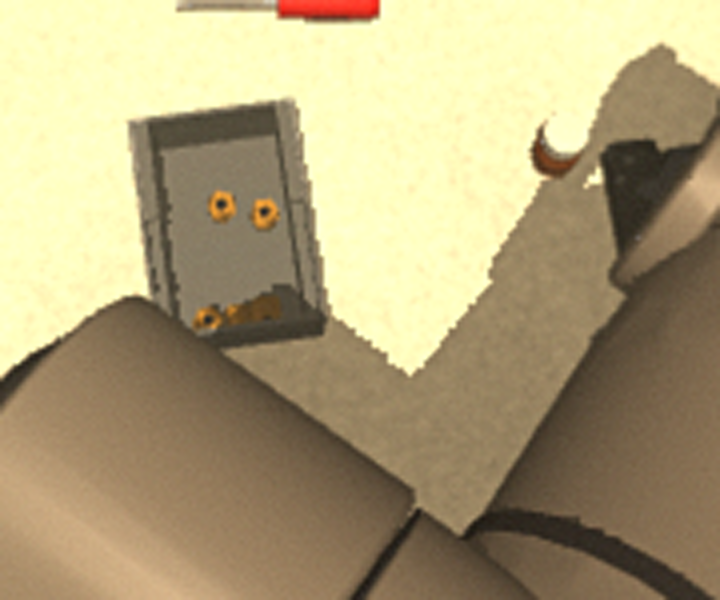

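```bash
python3 g.py .452 .2695 .16 -100.9;python3 - <<'E'
from h import *
d=read_camera("scene");br(d,370,190,100,100,6,"s38.png",1.6)
E
```

```text
t 33.9 p [ 0.5479 -0.2889  0.23  ] za -80.8 -> [0.0049, 0.0717, -0.5663] 20.1 open 0.0503 F [ 1.  -0.2 -0.6] q [-0.61  0.54  1.27 -0.    1.34  0.8 ]
```

View pics/s38.png

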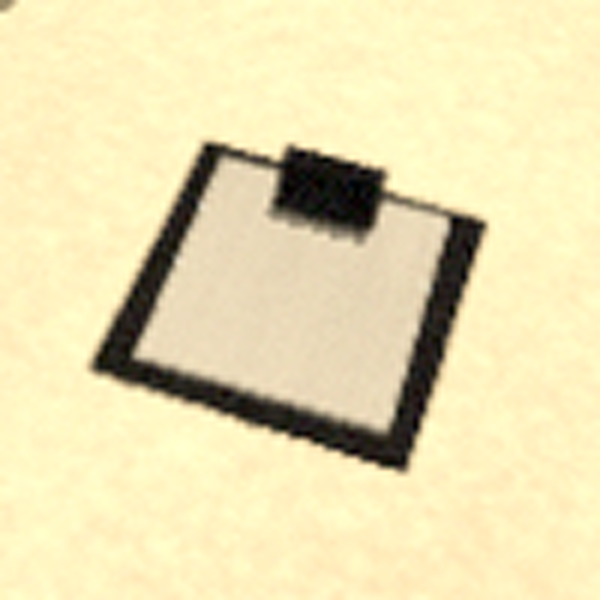

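>>> {"api": "send_rows", "payload": {
  "motion": [
    [[0, 0, -0.04, 0], [0, 0, -0.085, 0], [0, 0, -0.13, 3], [0, 0, -0.175, 6], [0, 0, -0.22, 9], [0, 0, -0.265, 12], [0, 0, -0.31, 15], [0.002, 0, -0.35, 20]]
  ],
  "gripper": 0.63
}}

```text
time: 34.75
tool_pos: [0.4875, 0.0589, 0.2279]
tool_rot: [-1.574, -0.013, 2.951]
contact_force: [0.6, -0.1, 1.1]
opening: 0.058
```

```bash
python3 g.py .452 .2695 .12 -100.9
```

```text
t 34.75 p [0.4875 0.0589 0.2279] za -100.9 -> [0.0733, 0.1094, -0.1998] -0.0 open 0.058 F [ 0.6 -0.1  1.1] q [-0.04  0.31  1.64  0.01  1.2   1.72]
```

>>> {"api": "send_rows", "payload": {
  "motion": [
    [[0.015, 0, -0.04, 0], [0.03, 0, -0.08, 0], [0.045, 0.01, -0.12, 0], [0.058, 0.03, -0.16, 0], [0.07, 0.06, -0.19, 0], [0.073, 0.085, -0.2, 0], [0.073, 0.108, -0.2, 0], [0.073, 0.108, -0.2, 0]]
  ]
}}

```text
time: 35.55
tool_pos: [0.4495, 0.269, 0.1175]
tool_rot: [-1.569, -0.02, 2.952]
contact_force: [0.6, -0.4, 0.2]
opening: 0.058
```

```bash
python3 - <<'E'
from h import *
d=read_camera("scene");br(d,360,130,120,130,4.5,"s39.png",1.6)
E
python3 g.py .452 .2695 .04 -100.9
```

```text
t 35.6 p [0.4509 0.2691 0.1195] za -100.9 -> [-0.0024, 0.0795, -0.0006] 0.0 open 0.058 F [0.4 0.3 0.4] q [0.39 0.49 1.69 0.01 0.97 2.14]
```

View pics/s39.png

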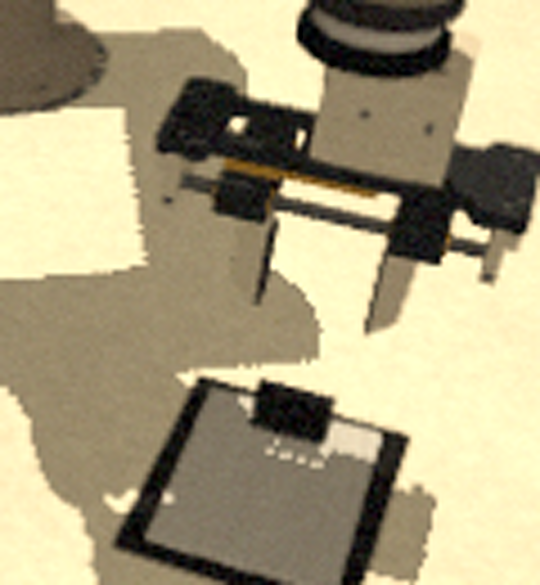

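>>> {"api": "send_rows", "payload": {
  "motion": [
    [[-0.001, 0.025, -0.0005, 0], [-0.0015, 0.05, -0.0005, 0], [-0.0015, 0.07, -0.0005, 0], [-0.0015, 0.0785, -0.0005, 0], [-0.0015, 0.0785, -0.0005, 0]]
  ]
}}

```text
time: 36.1
tool_pos: [0.4512, 0.2692, 0.041]
tool_rot: [-1.57, -0.018, 2.951]
contact_force: [0.5, -0.0, -0.1]
opening: 0.0581
```

>>> {"api": "send_rows", "payload": {
  "motion": [
    [[0, 0, 0, 0], [0, 0, 0, 0], [0, 0, 0, 0], [0, 0, 0, 0], [0, 0, 0, 0], [0, 0, 0, 0]]
  ],
  "gripper": 0.3,
  "grip_force": 6
}}

```text
time: 36.7
tool_pos: [0.452, 0.2694, 0.0422]
tool_rot: [-1.571, -0.016, 2.951]
contact_force: [0.0, -0.4, 5.8]
opening: 0.044
```

>>> {"api": "send_rows", "payload": {
  "motion": [
    [[0, -0.004, 0, 0], [0, -0.008, 0, 0], [0, -0.012, 0, 0], [0, -0.012, 0, 0], [0, -0.012, 0, 0]]
  ]
}}

```text
time: 37.2
tool_pos: [0.4523, 0.2694, 0.0543]
tool_rot: [-1.571, -0.016, 2.951]
contact_force: [0.2, 0.1, -0.5]
opening: 0.0437
```

>>> {"api": "send_rows", "payload": {
  "motion": [
    [[0, 0, 0, 0], [0, 0, 0, 0], [0, 0, 0, 0]]
  ],
  "grip_force": 50
}}

```text
time: 37.5
tool_pos: [0.4522, 0.2694, 0.0542]
tool_rot: [-1.571, -0.016, 2.951]
contact_force: [0.7, 0.2, -0.9]
opening: 0.0434
```

```bash
python3 - <<'E'
from h import *
d=read_camera("scene");br(d,370,160,100,120,5,"s40.png",1.6)
E
python3 g.py .452 .2695 .04 -100.9
```

```text
t 37.55 p [0.4523 0.2694 0.0542] za -100.9 -> [0.0, 0.0142, -0.0] -0.0 open 0.043 F [-0.2 -0.3 -1. ] q [0.39 0.59 1.74 0.01 0.82 2.14]
```

View pics/s40.png

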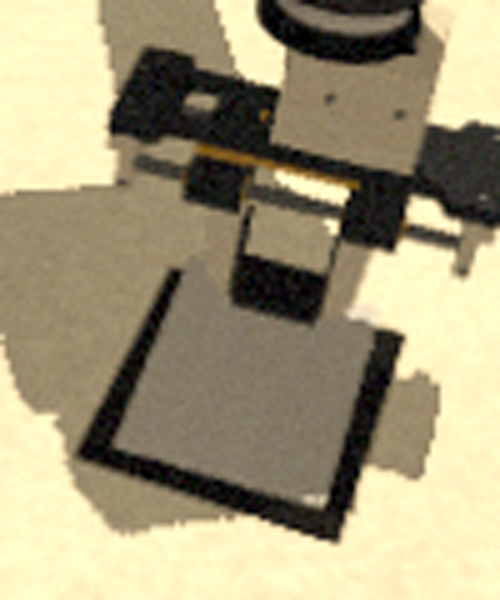

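>>> {"api": "send_rows", "payload": {
  "motion": [
    [[0, -0.015, 0, 0], [0, -0.035, 0, 0], [0, -0.055, 0, 0], [0, -0.08, 0, 0], [0, -0.1, 0.02, -4], [0, -0.11, 0.05, -8], [0, -0.11, 0.085, -12], [0, -0.11, 0.12, -16]]
  ]
}}

```text
time: 38.35
tool_pos: [0.4307, 0.1502, 0.1644]
tool_rot: [-1.576, -0.014, -3.049]
contact_force: [0.2, -1.0, -1.8]
opening: 0.0436
```

```bash
python3 g.py .4705 -.0104 .16 -80.6
```

```text
t 38.35 p [0.4307 0.1502 0.1644] za -84.7 -> [-0.0249, 0.0032, 0.1636] -4.1 open 0.0436 F [ 0.2 -1.  -1.8] q [0.16 0.32 1.82 0.01 1.01 1.64]
```

>>> {"api": "send_rows", "payload": {
  "motion": [
    [[-0.003, 0, 0.025, -2], [-0.008, 0, 0.055, -4.1], [-0.012, 0, 0.085, -4.1], [-0.017, 0, 0.115, -4.1], [-0.021, 0, 0.14, -4.1], [-0.024, 0, 0.157, -4.1], [-0.025, 0, 0.1636, -4.1], [-0.025, 0, 0.1636, -4.1]]
  ]
}}

```text
time: 39.15
tool_pos: [0.4705, -0.0108, 0.163]
tool_rot: [-1.577, -0.015, -2.979]
contact_force: [0.3, -0.2, -2.1]
opening: 0.0431
```

```bash
python3 - <<'E'
from h import *
d=read_camera("scene");br(d,260,120,110,150,4,"s41.png",1.6)
E
python3 g.py .4705 -.0104 .11 -80.6
```

```text
t 39.2 p [ 0.4703 -0.0102  0.163 ] za -80.7 -> [-0.0009, 0.053, 0.0006] -0.1 open 0.0434 F [-1.3 -0.2 -1.5] q [-0.19  0.35  1.79  0.    1.02  1.22]
```

View pics/s41.png

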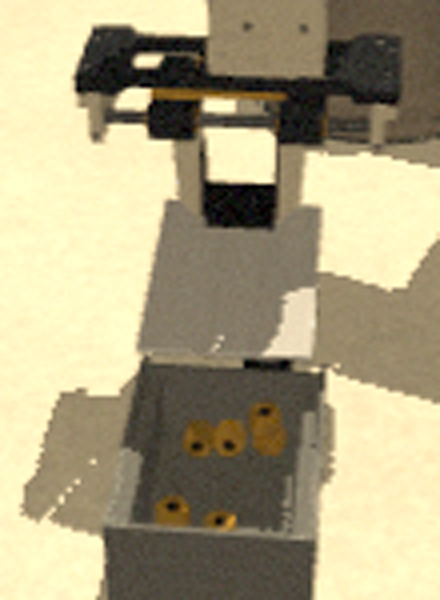

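>>> {"api": "send_rows", "payload": {
  "motion": [
    [[0, 0.015, 0, 0], [0, 0.03, 0, 0], [0, 0.045, 0, 0], [0, 0.055, 0, 0], [0, 0.058, 0, 0], [0, 0.058, 0, 0]]
  ]
}}

```text
time: 39.8
tool_pos: [0.4693, -0.0095, 0.1049]
tool_rot: [-1.577, -0.015, -2.978]
contact_force: [-0.4, 0.3, -1.7]
opening: 0.0434
```

```bash
python3 - <<'E'
from h import *
d=read_camera("scene");br(d,270,150,90,120,5,"s42.png",1.6)
E
python3 g.py .4705 -.0104 .102 -80.6
```

```text
t 39.85 p [ 0.4696 -0.0096  0.1053] za -80.6 -> [-0.0008, 0.0033, 0.0009] -0.0 open 0.0426 F [-0.4  0.1 -1. ] q [-0.18  0.43  1.85  0.    0.87  1.22]
```

View pics/s42.png

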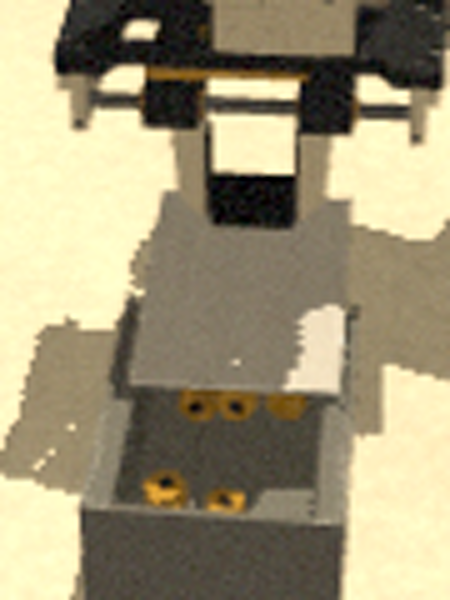

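>>> {"api": "send_rows", "payload": {
  "motion": [
    [[0, 0.002, 0.001, 0], [0, 0.003, 0.001, 0], [0, 0.003, 0.001, 0]]
  ]
}}

```text
time: 40.15
tool_pos: [0.4698, -0.0107, 0.1025]
tool_rot: [-1.577, -0.014, -2.978]
contact_force: [0.1, -0.3, -0.5]
opening: 0.0431
```

>>> {"api": "send_rows", "payload": {
  "motion": [
    [[-0.004, 0, 0, 0], [-0.008, 0, 0, 0], [-0.012, 0.0, 0, 0], [-0.016, 0.0, 0, 0], [-0.02, 0.001, 0, 0], [-0.024, 0.001, 0, 0], [-0.028, 0.001, 0, 0]]
  ],
  "grip_force": 12
}}

```text
time: 40.85
tool_pos: [0.4977, -0.006, 0.1011]
tool_rot: [-1.577, -0.014, -2.978]
contact_force: [-0.6, -0.4, -0.7]
opening: 0.0437
```

```bash
python3 - <<'E'
from h import *
d=read_camera("scene");br(d,270,150,90,120,5,"s43.png",1.6)
E
python3 g.py .5549 .0036 .0865 -80.6
```

```text
t 40.9 p [ 0.4984 -0.006   0.1012] za -80.6 -> [-0.0575, 0.0139, -0.0002] -0.0 open 0.0437 F [-0.1  0.1  0.3] q [-0.17  0.48  1.78  0.    0.89  1.24]
```

View pics/s43.png

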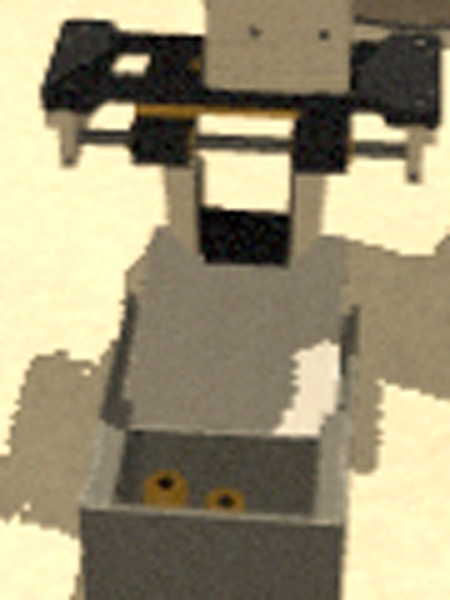

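>>> {"api": "send_rows", "payload": {
  "motion": [
    [[-0.005, 0.0005, 0, 0], [-0.01, 0.001, 0, 0], [-0.015, 0.002, 0, 0], [-0.02, 0.003, 0, 0], [-0.025, 0.004, 0, 0], [-0.03, 0.005, 0, 0], [-0.034, 0.006, 0, 0]]
  ],
  "grip_force": 7
}}

```text
time: 41.6
tool_pos: [0.5317, -0.0005, 0.0949]
tool_rot: [-1.577, -0.015, -2.978]
contact_force: [-6.0, -1.5, 8.2]
opening: 0.0441
```

```bash
python3 - <<'E'
from h import *
d=read_camera("scene");br(d,270,150,90,120,5,"s44.png",1.6)
E
python3 g.py .5549 .0036 .0865 -80.6
```

```text
t 41.65 p [ 5.321e-01 -4.000e-04  9.490e-02] za -80.6 -> [-0.0232, 0.0081, -0.0002] -0.0 open 0.044 F [-2.4 -0.3  1.6] q [-0.15  0.54  1.69  0.    0.93  1.26]
```

View pics/s44.png

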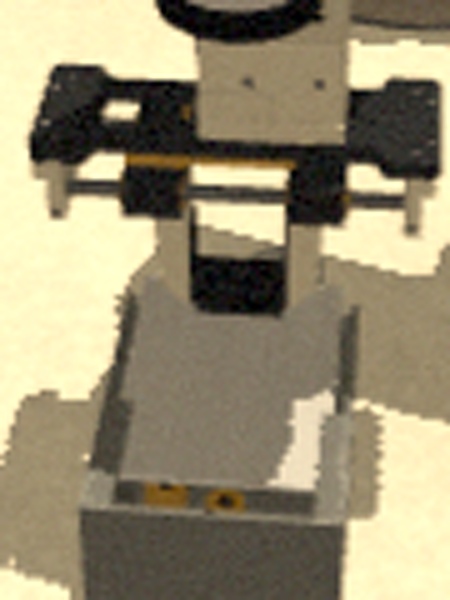

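>>> {"api": "send_rows", "payload": {
  "motion": [
    [[-0.003, -0.001, 0, 0], [-0.007, -0.001, 0, 0], [-0.011, -0.001, 0, 0], [-0.015, -0.001, 0, 0], [-0.019, 0, 0, 0], [-0.022, 0, 0, 0], [-0.022, 0, 0, 0]]
  ]
}}

```text
time: 42.35
tool_pos: [0.5544, 0.0032, 0.0946]
tool_rot: [-1.577, -0.013, -2.978]
contact_force: [0.2, 1.1, -1.4]
opening: 0.0438
```

```bash
python3 - <<'E'
from h import *
d=read_camera("scene");br(d,275,180,80,90,6.5,"s45.png",1.6)
E
python3 g.py .5549 .0036 .0865 -80.6
```

```text
t 42.4 p [0.5542 0.0032 0.0946] za -80.6 -> [-0.0009, 0.0081, -0.0002] -0.0 open 0.0437 F [-0.6 -0.6 -1.3] q [-0.13  0.57  1.63  0.    0.96  1.27]
```

View pics/s45.png

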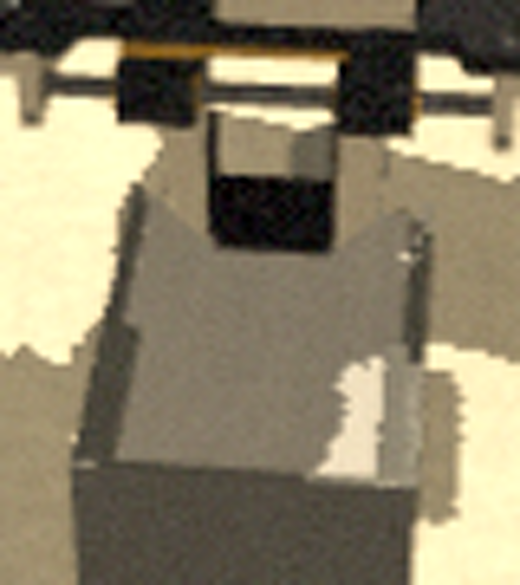

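>>> {"api": "send_rows", "payload": {
  "motion": [
    [[-0.001, 0.0, 0, 0], [-0.0015, 0.002, 0, 0], [-0.0015, 0.005, 0, 0], [-0.0015, 0.008, 0, 0], [-0.0015, 0.0085, 0, 0], [-0.0015, 0.0085, 0, 0]]
  ]
}}

```text
time: 43.0
tool_pos: [0.5559, 0.0035, 0.0869]
tool_rot: [-1.576, -0.012, -2.978]
contact_force: [-0.9, 1.3, 6.8]
opening: 0.044
```

```bash
python3 - <<'E'
from h import *
d=read_camera("scene");br(d,275,180,80,90,6.5,"s46.png",1.6)
E
python3 g.py .5549 .0036 .0865 -80.6
```

```text
t 43.05 p [0.5559 0.0035 0.0868] za -80.6 -> [0.001, 0.0003, -0.0002] -0.0 open 0.0443 F [-1.4  0.1  6. ] q [-0.13  0.58  1.63  0.    0.94  1.27]
```

View pics/s46.png

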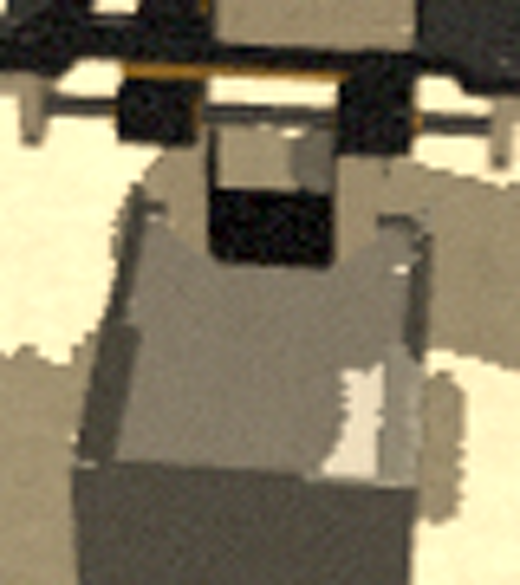

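>>> {"api": "send_rows", "payload": {
  "motion": [
    [[0, 0, 0, 0], [0, 0, 0, 0], [0, 0, 0, 0], [0, -0.01, 0, 0], [0, -0.04, 0, 0], [0, -0.08, 0, 0], [0, -0.12, 0, 0], [0, -0.16, 0, 0]]
  ],
  "gripper": 0.6
}}

```text
time: 43.85
tool_pos: [0.5577, 0.003, 0.2491]
tool_rot: [-1.576, -0.012, -2.978]
contact_force: [0.3, 0.4, -1.2]
opening: 0.0552
```

```bash
python3 g.py .4 -.1 .25 -80.6
```

```text
t 43.85 p [0.5577 0.003  0.2491] za -80.6 -> [0.1724, 0.0007, 0.0759] -0.0 open 0.0552 F [ 0.3  0.4 -1.2] q [-0.13  0.41  1.43  0.    1.32  1.27]
```

Move the arm clear to the side to see from the top.

>>> {"api": "send_rows", "payload": {
  "motion": [
    [[0.02, 0, 0.04, 0], [0.05, 0, 0.08, 0], [0.08, 0, 0.12, 0], [0.11, 0, 0.16, 0], [0.13, 0, 0.2, 0], [0.15, 0, 0.24, 0], [0.16, 0, 0.28, 0], [0.16, 0, 0.3, 0]]
  ]
}}

```text
time: 44.65
tool_pos: [0.4475, -0.3224, 0.2501]
tool_rot: [-1.575, -0.012, -2.981]
contact_force: [-0.3, 0.3, -0.2]
opening: 0.0551
```

```bash
python3 - <<'E'
from h import *
d=read_camera("scene");br(d,265,190,100,90,7,"s47.png",1.3)
c=read_camera("top");br(c,290,125,75,85,7,"t47.png",1.3);cv2.imwrite("pics/t48.png",c["frame"][:,:,::-1]);cv2.imwrite("pics/s48.png",d["frame"][:,:,::-1])
E
python3 g.py .4 -.1 .25 -80.6
```

```text
t 44.75 p [ 0.4484 -0.3217  0.2496] za -80.8 -> [0.0123, 0.0007, -0.2266] -0.2 open 0.0549 F [-0.1 -0.3  0.7] q [-0.76  0.4   1.44 -0.01  1.31  0.65]
```

View pics/s47.png

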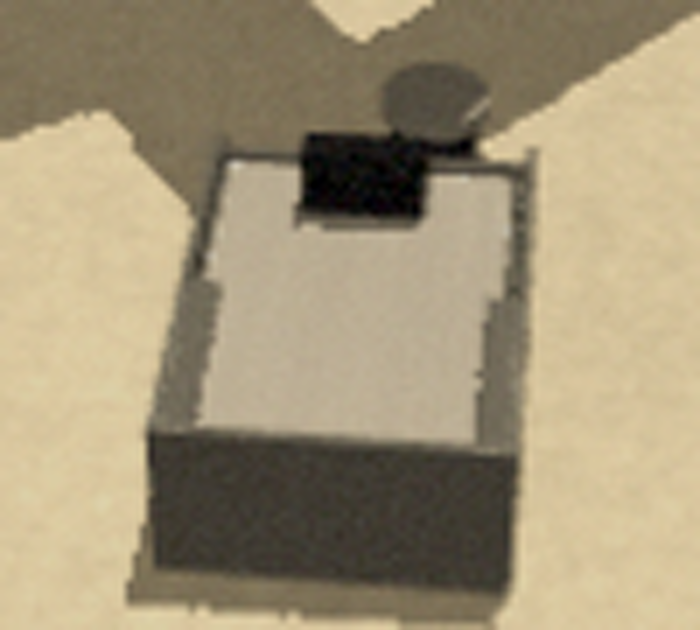

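View pics/t47.png

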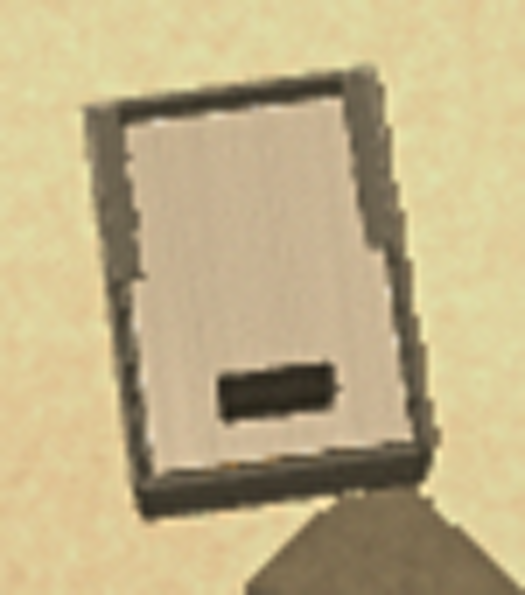

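View pics/t48.png

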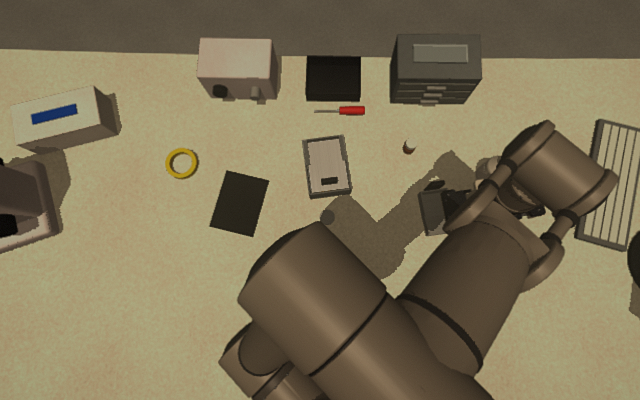

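View pics/s48.png

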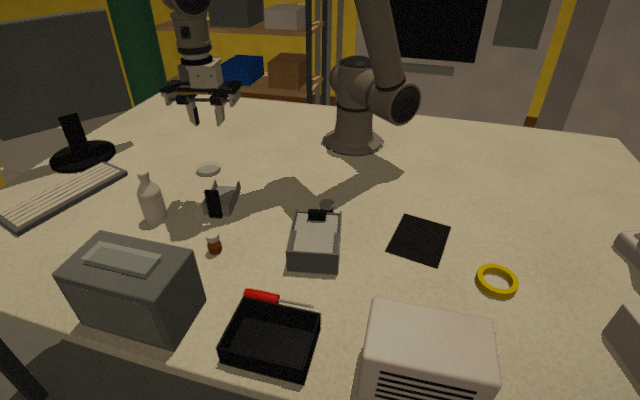

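```bash
python3 m.py; python3 - <<'E'
from h import *
import cv2
a=cv2.imread("pics/scene0.png").astype(int);b=read_camera("scene")["frame"][:,:,::-1].astype(int)
for n,i in(("before",a),("now",b)):
    m=(i.max(2)<22)[205:230,300:332].astype(np.uint8); ys,xs=np.nonzero(m);print(n,xs.mean()+300,ys.mean()+205,len(xs),ys.min()+205,ys.max()+205)
for n in("top",):
  c=read_camera(n);br(c,305,180,50,25,14,"t49.png",1.5)
  for q in brass(c):
    P=onplane(c,[q[0]],0.0075)[0]
    if .3<P[0]<.85 and -.5<P[1]<.5: print(n,q,P.round(3))
E
```

```text
[ 244  120  364  280 8719] [450.1 242.8] [[232.10000610351562, 257.1000061035156], [578.0999755859375, 104.5], [660.2999877929688, 290.70001220703125], [314.29998779296875, 443.29998779296875]]
[307 137  32   6  42] [321.9 138.9] [[306.70001220703125, 140.3000030517578], [337.79998779296875, 135.60000610351562], [338.0, 137.1999969482422], [307.0, 142.0]]
[ 210  171   59   66 2534] [239.  203.3] [[209.5, 225.8000030517578], [225.89999389648438, 168.3000030517578], [268.20001220703125, 180.3000030517578], [251.6999969482422, 237.89999389648438]]
[321 177  17   8  93] [329.  180.4] [[320.6000061035156, 178.89999389648438], [336.3999938964844, 176.3000030517578], [337.3999938964844, 182.10000610351562], [321.6000061035156, 184.6999969482422]]
[310 189  41  10 140] [330.4 193.7] [[309.70001220703125, 195.0], [350.0, 189.0], [350.6000061035156, 193.0], [310.29998779296875, 199.10000610351562]]
[418 192  11  43 139] [422.7 213.2] [[416.1000061035156, 192.89999389648438], [420.0, 192.0], [429.3999938964844, 233.5], [425.5, 234.3000030517578]]
before 317.4093567251462 214.54970760233917 171 209 220
now 317.23353293413174 214.60479041916167 167 209 220
top (array([343.1, 106.3]), np.int32(11)) [ 0.801 -0.033  0.008]
top (array([341.6, 113.6]), np.int32(8)) [ 0.777 -0.029  0.008]
top (array([407.1, 150. ]), np.int32(56)) [ 0.668 -0.222  0.008]
top (array([181.2, 163.1]), np.int32(535)) [0.614 0.434 0.008]
```

View pics/t49.png

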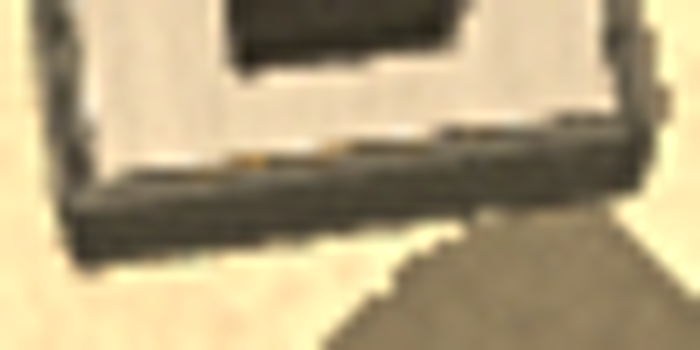

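>>> {"api": "send_rows", "payload": {
  "motion": [
    [[0.0, -0.01, -0.03, 0], [0.0, -0.02, -0.07, 0], [0.0, -0.02, -0.11, 0], [0.0, -0.02, -0.15, 0], [0.0, -0.02, -0.19, 0], [0.0, -0.02, -0.23, 0], [0.0, -0.02, -0.27, 0], [0.0, -0.02, -0.3, 0]]
  ]
}}

```text
time: 45.75
tool_pos: [0.3985, -0.0189, 0.2718]
tool_rot: [-1.577, -0.011, -2.974]
contact_force: [-0.5, -0.4, 0.2]
opening: 0.0548
```

```bash
python3 - <<'E'
from h import *
c=read_camera("top");br(c,390,130,130,160,3.7,"t50.png",1.5);d=read_camera("scene");br(d,180,150,80,70,8,"s50.png",1.5)
E
```

```text
(no output)
```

View pics/t50.png

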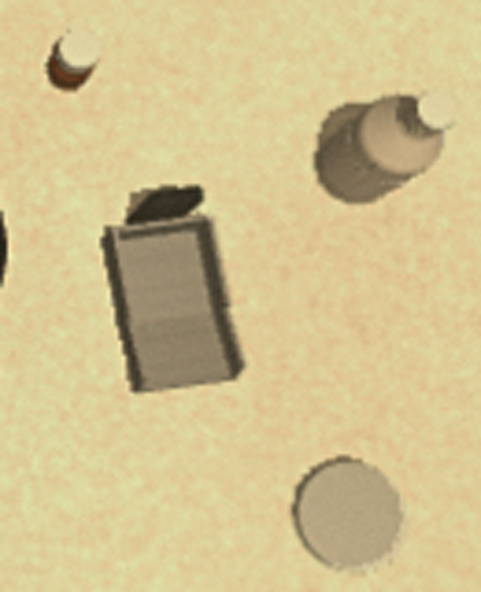

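View pics/s50.png

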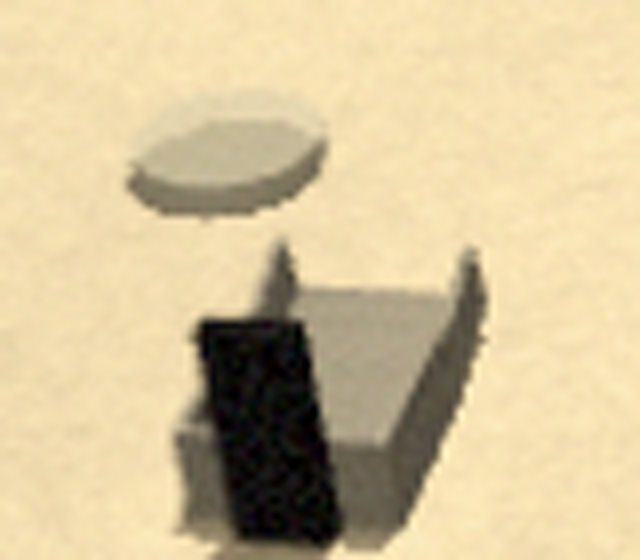

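The top view shows the scoop empty and upright (about (170,300) in the crop). The vial, flask and dish are where they started, and no loose spacers are in sight. Handing in.

```bash
python3 -c "
from cell import hand_in
print(hand_in())"
```

```text
the job is handed in; nothing more can be done
None
```

I carried out the whole task and handed it in at about 46 s on the robot's clock; `hand_in()` reports no verdict.

**What I did**
- **Lid out:** I lifted its front end over the lip, slid it out and laid it flat in the middle of the mat.
- **Loose spacers:** I found two on the bench and put both in the carrier.
- **Scoop:** I pivoted it spout-down in a loosened grip against the inside of the carrier's front wall. That tipped its four spacers in, and I then set it back upright close to where it had stood.
- **Lid back:** I slid it home and dropped its front end behind the lip.

**What the last checks showed**
- **Lid:** the rib sits within 0.5 px (about 1–1.5 mm) of its starting place in both cameras, so the lid is home and flat as far as they can tell.
- **Spacers:** I counted six in the carrier before closing it, and none is visible outside. One of the four poured spacers seemed to lie on top of another, which by the given sizes is still below the ledge; I did not measure its height. Some brass colour shows through the narrow gap at the lid's front end, from spacers lying below it.
- **Scoop and other things:** the scoop is empty and upright. The vial, flask, dish, tape and loupe looked to be where they started. The arm was clear of everything when I handed in.

**What did not go evenly**
- The scoop slipped an estimated 3–4 mm in the loose grip while tipping.
- Sliding the lid in met a brief resistance of about 10 N.
- One spacer shifted inside the carrier while the arm was elsewhere.

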